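# Pack out the gap below a clamped bearing block

## Task

On the inclined plate, pack out the gap between the lower face of the clamped brass block and the end stop in the same lane, so that the block cannot slip down the slope. Choose the two packing plates from the rack that together fill that gap most closely, and stand them side by side in it, without forcing: standing on end, broad faces towards block and stop, both fully down on the bed, squared up and centred across the lane. Leave the things lying around alone.

Things in the scene. Friction and masses are not known exactly. Their poses are not given: they have to be found in the camera images.
- gap (a point): Point on the sloping bed of the set-up plate (see jig), at the foot of the brass block's lower face, mid-width. Its x axis points up the slope (to the robot's left), y across the lanes (towards the robot), z square off the bed. The gap to be filled runs from here along -x to the face of the stop in this lane
- stop_long_face (a point): Long steel end stop, bolted down (fixed), 34 mm wide, 34 mm high off the bed (bolt head 7 mm higher), 60 mm long up the slope. It sits in one of the lanes. The point lies on the bed at the foot of its upper face (the face that looks up the slope). In the block's lane it leaves a gap of 33.5 mm
- stop_short_face (a point): Short steel end stop, bolted down (fixed), the same but 48 mm long; the lower ends of both stops are level. It sits in the other lane (the lane without a block just stores the spare stop). Point as for the long stop. In the block's lane it leaves a gap of 45.5 mm
- packer_12_mid (a point): Centre (half-way up) of the loose aluminium packing plate 12 mm thick (y axis), 44 wide (x), 72 tall (z), about 120 g, with one drilled dot near its top. It stands upright in one of 3 places, 48 mm apart, of a low wooden rack on the right (floor 8 mm, ribs 30 mm above the bench). Grip it by its width; all plates have the same outline
- packer_18_mid (a point): Centre (half-way up) of the loose aluminium packing plate 18 mm thick (y axis), 44 wide (x), 72 tall (z), about 180 g, with two drilled dots near its top. It stands upright in one of 3 places, 48 mm apart, of a low wooden rack on the right (floor 8 mm, ribs 30 mm above the bench). Grip it by its width; all plates have the same outline
- packer_24_mid (a point): Centre (half-way up) of the loose aluminium packing plate 24 mm thick (y axis), 44 wide (x), 72 tall (z), about 240 g, with three drilled dots near its top. It stands upright in one of 3 places, 48 mm apart, of a low wooden rack on the right (floor 8 mm, ribs 30 mm above the bench). Grip it by its width; all plates have the same outline
- spanner: bystander: flat open-ended spanner, 139 x 35 x 6 mm, lying; origin at its centre underside
- hex_key: bystander: black hex key, 88 x 29 x 6 mm, lying; origin at its underside
- dish: bystander: round findings dish, 68 mm across, 19 mm high; origin at its centre underside
- jig: Inclined steel plate (fixed), origin at its underside's centre, foot 170 x 200 mm: the 190 x 200 mm bed rises to the robot's left at 30 degrees to 117 mm, with two lanes up the slope, 100 mm apart. In the lane farther from the robot a brass block, 36 wide, 34 high off the bed (round boss and strap clamp up to 15 higher), is clamped; the other lane just stores the spare stop
- stop_long: the long end stop as a whole (fixed); origin on the bench under its lane's centre line, half-way along the plate
- stop_short: the short end stop as a whole (fixed); origin on the bench under its lane's centre line, half-way along the plate
- packer_12: the 12 mm packing plate as a whole; origin at the centre of its underside, 36 mm below its mid point
- packer_18: the 18 mm packing plate as a whole; origin at the centre of its underside, 36 mm below its mid point
- packer_24: the 24 mm packing plate as a whole; origin at the centre of its underside, 36 mm below its mid point

How it is judged:
At the end, for the whole second after the job is handed in: The best-fitting pair (12+18 mm with the long stop, 18+24 mm with the short) stands in the gap at rest: each plate's centre 30 to 41 mm off the bed, within 15 mm of the lane's centre line, upright to the bed within 0.14 rad, faces square to the slope within 0.2 rad (((distance between stop_long_face and gap below 0.06 m and x of packer_12_mid in the frame of gap between -0.046 and 0 m and y of packer_12_mid in the frame of gap between -0.015 and 0.015 m and z of packer_12_mid in the frame of gap between 0.03 and 0.041 m and angle between the z axis of each of packer_12_mid, packer_18_mid and the z axis of gap, either way round below 0.14 rad and angle between the y axis of each of packer_12_mid, packer_18_mid and the x axis of gap, either way round below 0.2 rad and linear speed of each of packer_12, packer_18 below 0.02 m/s and x of packer_18_mid in the frame of gap between -0.046 and 0 m and y of packer_18_mid in the frame of gap between -0.015 and 0.015 m and z of packer_18_mid in the frame of gap between 0.03 and 0.041 m) or (distance between stop_short_face and gap below 0.06 m and x of packer_18_mid in the frame of gap between -0.046 and 0 m and y of packer_18_mid in the frame of gap between -0.015 and 0.015 m and z of packer_18_mid in the frame of gap between 0.03 and 0.041 m and angle between the z axis of each of packer_18_mid, packer_24_mid and the z axis of gap, either way round below 0.14 rad and angle between the y axis of each of packer_18_mid, packer_24_mid and the x axis of gap, either way round below 0.2 rad and linear speed of each of packer_18, packer_24 below 0.02 m/s and x of packer_24_mid in the frame of gap between -0.046 and 0 m and y of packer_24_mid in the frame of gap between -0.015 and 0.015 m and z of packer_24_mid in the frame of gap between 0.03 and 0.041 m))); the robot touches nothing.
It fails at once if a bystander (spanner, hex key, dish) is shifted by more than 30 mm (distance of any of spanner, hex_key, dish from where it was at the start of the episode above 0.03 m).
It fails at once if a plate is forced: pressed against the inclined plate, the block or a stop with more than 60 N (contact force between any of packer_12, packer_18, packer_24 and jig above 60 N or contact force between any of packer_12, packer_18, packer_24 and stop_long above 60 N or contact force between any of packer_12, packer_18, packer_24 and stop_short above 60 N).
It also fails if it takes over 54 s, if anything falls off the work surface, if the arm or the gripper's body presses on something with over 40 N, if the wrist force passes 120 N, or if a joint passes its speed limit or range.

## Robot

A 6-joint arm with a two-finger parallel gripper is mounted at the origin on the work surface; the furniture and walls round the work are solid. World frame = base frame: x ahead of the robot, y to its left, z up, the work surface at z = 0. Lengths are in m, angles in rad, forces in N, time in s.
With the tool pointing down it reaches from about 0.35 to 0.85 m from the base axis. Payload 8.1 kg.
Tool frame: the origin (TCP) lies at the very end of the fingers, on their centre line; the grasp point (between the pads) lies 19 mm behind it; z points along the fingers, y is the direction in which the jaws open and shut (so a half turn about z gives the same grasp; the last joint's range is limited). The gripper opens to 93 mm and grips with 3 to 60 N. Pads are 15 mm wide; open, the fingers measure 128 mm over their backs; the gripper's body (75 mm by 188 mm) begins 65 mm behind the grasp point.
Start: joints at [1.027, 0.13, 1.488, -0, 1.523, -0.085], TCP at [0.266, 0.538, 0.219] pointing down, gripper open.
Joint ranges: [-2.96, 2.96], [-0.89, 2.26], [0.02, 2.5], [-1.34, 4.48], [0, 2.73], [-2.66, 2.66]. Speed limits (rad/s): [2.39, 2.39, 2.79, 3.14, 3.14, 3.14].

## Interface

Orientations are given as a unit quaternion [w, x, y, z].
In Python, from bench import * gives the robot as it stands.
- The arm moves only by the tool jog_arm, never from a script. Its argument "moves" is a list of rows, each a list of 5 numbers: the shift along the tool's x, y, z in mm, then the turn about the tool's z in degrees, then the opening in per cent of the stroke, from 0 (shut) to 100 (fully open). In form: [[dx, dy, dz, yaw, gripper], ...]. A call has 1 to 8 rows; each row shifts and turns the commanded pose from where the row before left it, along the tool's axes as they then stand; what a row does not reach is not made up. A row lasts 1/12 s, in which the tool goes at most 41.7 mm and 7.16 degrees, less where a joint would pass 70% of its speed; a pose out of reach is approached as far as the arm can. A call with a gripper value outside its range is refused whole. The fingers move at their own pace and stop on an object; "force" is the grip in N (left out, the last holds). Time passes only in rows, so rows that do not move let the fingers close. It gives the time, the measured TCP pose, the force and the opening at its end, in the units of the state.
- state(): the state, without advancing time (a new reading comes with each control period).
- snapshot(name): name is "scene" or "top" or "wrist"; returns a dict with "frame" (420x560x3 uint8, blue, green, red), "vertical_fov" (degrees; the focal length in pixels is half the picture's height over the tangent of half this angle, whatever the lens; pixels are square), "cx", "cy" (the principal point, pixels), "R" (3x3) and "t" (3): a world point X has camera coordinates R X + t. Camera axes: x right, y down, z forward; pixel columns grow to the right and rows downward; lengths in m; the calibration is good to about 2 mm. A picture is of the moment at which its call begins. There is no depth.
- hand_in(): hands the job in, once; it reports no verdict.
Trained networks look in a picture, given as the dict that the camera call returned (one of the last four; its "shot" number tells which), for a name from the list of things; names that differ only in an ending like _2 or _b are one class to them, and where a whole thing is asked for, a point or a joint stands for the part that bears it (a point fixed in the world has none). Each returns a list of dicts, best first, with "confidence" (0 to 1); they miss things now and then, are a little off and sometimes report something else, mostly with a low value. They report only what shows in the picture. A call takes as long as a camera call.
- trace(picture, target): "region" (420x560 bool, what is visible of it) and "position" ([column, row] in pixels, amid what is visible of it).
- landmark_of(picture, target): "position" ([column, row] in pixels: a listed point, or the origin of a listed thing).
The state is a dict: "time": time; "joints": joint angles; "dq": joint speeds; "effort": joint torques, N m; "tool_pos": TCP position; "eef_rot": TCP orientation; "ft_force": force on the tool from outside, world axes, zero at the start; "moment": the same for the moment, N m; "width": finger opening in m.
Only numpy, scipy, OpenCV 4.12 (cv2) and the standard library are available. Lean on these libraries where they do the work, as an engineer would, in place of code of your own. Each camera call takes 0.05 s, during which the arm holds its last target.

## Working session

There is one attempt and no reset: what is moved stays moved. The work goes in short steps, Python scripts to look and compute and a tool call to move; the robot and the scene stay as the last step left them, time stands still between calls to the robot, and variables do not carry over. Pictures are saved under pics/ and viewed, and the job is handed in when it is done.

Besides the shell and the picture viewer there is one more tool, called after "Emit:" as a command line: name --pt "numbers of a row" for each row, then --argument value for the rest. jog_arm: Moves the arm, as the interface text tells. Its arguments: {"type":"object","properties":{"moves":{"type":"array","items":{"type":"array","items":{"type":"number"}}},"force":{"type":"number"}},"required":["moves"]}

```bash
ls; mkdir -p pics
python3 - <<'E'
from bench import *
import cv2
s=state();print(s['time'],s['tool_pos'],s['eef_rot'],s['width'])
for n in ['scene','top','wrist']:
    p=snapshot(n);cv2.imwrite(f'pics/{n}0.png',p['frame']);print(n,p['vertical_fov'],p['R'],p['t'],p['cx'],p['cy'])
    for t in ['gap','stop_long_face','stop_short_face','packer_12_mid','packer_18_mid','packer_24_mid','jig','spanner','hex_key','dish']:
        r=landmark_of(p,t)
        print(t,[(round(d['confidence'],2),[round(float(v)) for v in d['position']]) for d in r][:3])
E
```

```text
pics
0.0 [0.26540137 0.53747886 0.21759111] [-2.74943339e-04  2.27386182e-01  9.73804224e-01 -8.84737598e-04] 0.09280428908414244
scene 45.87281618083602 [[ 0.8958869  -0.44426098  0.00434079]
 [-0.30877736 -0.62963913 -0.71288927]
 [ 0.31944201  0.63732783 -0.70126318]] [-0.47909413  0.0720702   0.93146884] 280.48716737652234 206.4595942774618
gap [(0.67, [250, 131])]
stop_long_face [(0.72, [263, 143])]
stop_short_face [(0.79, [220, 166]), (0.19, [254, 162])]
packer_12_mid [(0.59, [318, 247])]
packer_18_mid [(0.71, [318, 247]), (0.7, [324, 261]), (0.41, [218, 166])]
packer_24_mid [(0.93, [298, 232])]
jig [(0.56, [236, 177])]
spanner [(0.63, [352, 249])]
hex_key [(0.69, [375, 319]), (0.52, [219, 167])]
dish [(0.86, [242, 276]), (0.62, [317, 247])]
top 48.76804374734976 [[-0.00893031 -0.99967062 -0.02406019]
 [-0.99487436  0.01130595 -0.10048471]
 [ 0.10072363  0.02303951 -0.99464764]] [-0.1703636   0.43164236  0.95328857] 291.7750468980799 201.42721953464158
gap [(0.92, [189, 172]), (0.68, [341, 189]), (0.64, [322, 190])]
stop_long_face [(0.81, [201, 171]), (0.64, [317, 191])]
stop_short_face [(0.74, [199, 178]), (0.7, [212, 220])]
packer_12_mid [(0.73, [347, 186])]
packer_18_mid [(0.73, [361, 183]), (0.73, [337, 154]), (0.62, [334, 246])]
packer_24_mid [(0.89, [319, 190])]
jig [(0.67, [205, 199])]
spanner [(0.81, [336, 156])]
hex_key [(0.42, [412, 170]), (0.2, [363, 183])]
dish [(0.73, [333, 248])]
wrist 64.1046147193581 [[ 4.42884132e-01  8.96578848e-01 -1.20178626e-04]
 [ 8.65513425e-01 -4.27503721e-01  2.61011646e-01]
 [ 2.33966144e-01 -1.15701933e-01 -9.65335644e-01]] [-0.59902037 -0.0306994   0.38965073] 284.95928956801833 207.57108583394088
gap []
stop_long_face []
stop_short_face []
packer_12_mid []
packer_18_mid []
packer_24_mid []
jig []
spanner []
hex_key []
dish []
```

Run:
```python
import cv2
for n in ['scene','top']:
    f=cv2.imread(f'pics/{n}0.png')
    c=f[90:350,150:450]
    cv2.imwrite(f'pics/{n}0z.png',cv2.resize(c,None,fx=2.3,fy=2.3,interpolation=cv2.INTER_CUBIC))
```

```text
(no output)
```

View pics/scene0z.png

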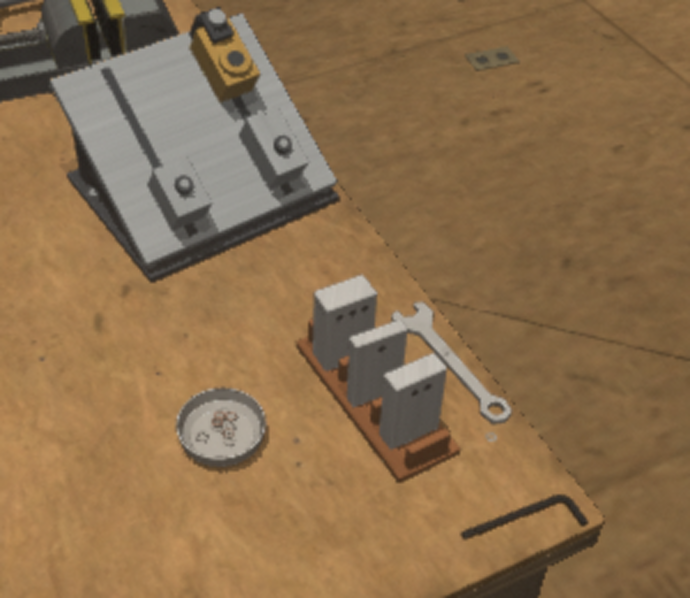

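View pics/top0z.png

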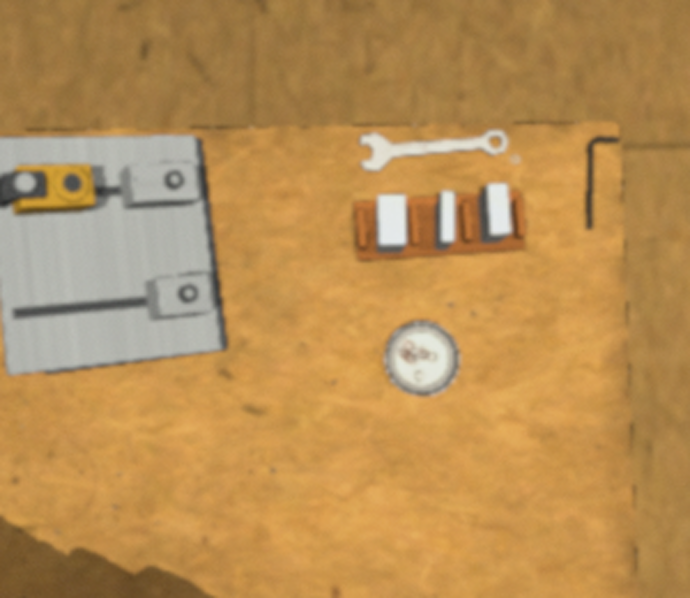

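View pics/wrist0.png

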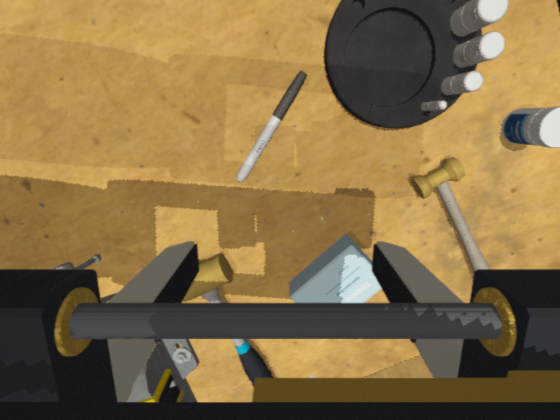

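```bash
cat > h.py <<'E'
import numpy as np, cv2
from bench import *
def K(p):
    f=210/np.tan(np.radians(p['vertical_fov'])/2); return np.array([[f,0,p['cx']],[0,f,p['cy']],[0,0,1]])
def proj(p,X):
    X=np.atleast_2d(X); c=X@np.array(p['R']).T+np.array(p['t']); u=c@K(p).T; return u[:,:2]/u[:,2:]
def ray(p,px):
    R=np.array(p['R']);t=np.array(p['t']); d=R.T@np.linalg.inv(K(p))@np.array([px[0],px[1],1.]); return -R.T@t,d/np.linalg.norm(d)
def atz(p,px,z):
    o,d=ray(p,px); return o+d*(z-o[2])/d[2]
def tri(obs):
    A=np.zeros((3,3));b=np.zeros(3);L=[]
    for p,px in obs:
        o,d=ray(p,px);M=np.eye(3)-np.outer(d,d);A+=M;b+=M@o
    X=np.linalg.solve(A,b)
    return X,[np.round(proj(p,X)[0]-px,1).tolist() for p,px in obs]
E
python3 - <<'E'
from h import *
S=snapshot('scene');T=snapshot('top')
import pickle
pickle.dump((S,T),open('st.pkl','wb'))
print('cam top',-np.array(T['R']).T@T['t'],'scene',-np.array(S['R']).T@S['t'])
def top(a):return (150+a[0]/2.3,90+a[1]/2.3)
pairs={'gap':((250,131),(189,172)),'long':((263,143),(201,171)),'short':((220,166),(212,220)),'24':((298,232),(319,190)),'12':((318,247),(347,186)),'18':((324,261),(361,183)),'dish':((242,276),(333,248))}
for k,(a,b) in pairs.items(): 
    X,r=tri([(S,np.array(a)),(T,np.array(b))]);print(k,X.round(4),r)
# jig bottom right corners top image (zoomed): edges
for n,z in [((205,138),.009),((226,348),.009)]:
    print('lowcorner',atz(T,top(n),z))
for n,z in [((8,374),.117)]:
    print('hi',atz(T,top(n),z))
# plate tops (z=.08), rect corners from zoom
for n,c in {'24':[(378,195),(406,195),(405,247),(377,247)],'12':[(441,192),(454,192),(454,243),(440,243)],'18':[(485,184),(508,184),(513,235),(489,237)]}.items():
    P=np.array([atz(T,top(q),.08) for q in c]);print(n,P[:,:2].round(4).tolist(),P.mean(0).round(4))
# stop tops
for n,c in {'far':[(122,162),(198,162),(200,203),(127,207)],'near':[(148,280),(210,273),(212,315),(152,320)]}.items():
    print(n,[atz(T,top(q),.06).round(3).tolist() for q in c])
E
```

```text
cam top [ 0.33188983 -0.19715091  0.98746071] scene [ 0.15391752 -0.76111562  0.70666252]
gap [0.4799 0.0263 0.0919] [[1.6, -0.2], [-0.5, 1.6]]
long [0.492  0.0052 0.0698] [[-1.7, 0.2], [0.6, -1.7]]
short [ 0.3903 -0.0148  0.06  ] [[-0.1, 0.0], [0.0, -0.1]]
24 [ 0.4523 -0.2321  0.045 ] [[-1.2, 0.2], [0.4, -1.0]]
12 [ 0.4593 -0.2887  0.0587] [[-2.1, 0.3], [0.7, -1.7]]
18 [ 0.4616 -0.3161  0.0509] [[0.7, -0.1], [-0.2, 0.6]]
dish [ 0.3317 -0.2595  0.0177] [[0.1, -0.0], [-0.0, 0.1]]
lowcorner [ 0.54356739 -0.06208801  0.009     ]
lowcorner [ 0.34745961 -0.0819032   0.009     ]
hi [0.32620693 0.08415274 0.117     ]
24 [[0.4763, -0.2213], [0.476, -0.2453], [0.431, -0.2437], [0.4313, -0.2198]] [ 0.4536 -0.2325  0.08  ]
12 [[0.4782, -0.2754], [0.478, -0.2865], [0.434, -0.2856], [0.4341, -0.2737]] [ 0.4561 -0.2803  0.08  ]
18 [[0.4846, -0.3132], [0.4844, -0.3329], [0.4402, -0.336], [0.4388, -0.3155]] [ 0.462  -0.3244  0.08  ]
far [[0.512, 0.005, 0.06], [0.511, -0.063, 0.06], [0.474, -0.065, 0.06], [0.472, -0.0, 0.06]]
near [[0.407, -0.019, 0.06], [0.412, -0.074, 0.06], [0.375, -0.076, 0.06], [0.372, -0.023, 0.06]]
```

```bash
cat >> h.py <<'E'
from scipy.spatial.transform import Rotation as Ro
def pose():
    s=state();q=s['eef_rot'];R=Ro.from_quat([q[1],q[2],q[3],q[0]]).as_matrix()
    return np.array(s['tool_pos']),R,np.degrees(np.arctan2(R[1,1],R[0,1]))
def plan(wps,n,g):
    """wps list of (x,y,z,ang) world for TCP; n rows each"""
    P,R,a=pose(); rows=[]
    for w,m in zip(wps,n):
        P1=np.array(w[:3]);da=(w[3]-a)
        for i in range(m):
            th=np.radians(a); 
            ty=np.array([np.cos(th),np.sin(th),0]);tx=np.array([-np.sin(th),np.cos(th),0]);
            d=(P1-P)/m
            rows.append([round(1e3*float(d@tx),1),round(1e3*float(d@ty),1),round(-1e3*float(d[2]),1),round(-da/m,2),g])
            a+=da/m
        P=P1
    for i in range(0,len(rows),8): print(rows[i:i+8])
E
python3 - <<'E'
from h import *
print(pose())
plan([(0.44,0.0,.30,6)],[18],100)
E
```

```text
(array([0.26572185, 0.53796383, 0.21866609]), array([[-8.96574141e-01,  4.42893678e-01,  5.19887045e-06],
       [ 4.42893678e-01,  8.96574141e-01,  9.12986923e-06],
       [-6.17611444e-07,  1.04881515e-05, -1.00000000e+00]]), np.float64(63.711344565821435))
[[-21.9, -22.5, -4.5, np.float64(3.21), 100], [-23.1, -21.2, -4.5, np.float64(3.21), 100], [-24.3, -19.9, -4.5, np.float64(3.21), 100], [-25.4, -18.5, -4.5, np.float64(3.21), 100], [-26.4, -17.1, -4.5, np.float64(3.21), 100], [-27.3, -15.6, -4.5, np.float64(3.21), 100], [-28.1, -14.0, -4.5, np.float64(3.21), 100], [-28.9, -12.4, -4.5, np.float64(3.21), 100]]
[[-29.5, -10.8, -4.5, np.float64(3.21), 100], [-30.1, -9.1, -4.5, np.float64(3.21), 100], [-30.5, -7.4, -4.5, np.float64(3.21), 100], [-30.9, -5.7, -4.5, np.float64(3.21), 100], [-31.2, -4.0, -4.5, np.float64(3.21), 100], [-31.3, -2.2, -4.5, np.float64(3.21), 100], [-31.4, -0.5, -4.5, np.float64(3.21), 100], [-31.4, 1.3, -4.5, np.float64(3.21), 100]]
[[-31.3, 3.0, -4.5, np.float64(3.21), 100], [-31.1, 4.8, -4.5, np.float64(3.21), 100]]
```

Emit:
jog_arm --pt "-22 -22.5 -12 3.2 100" --pt "-23 -21 -12 3.2 100" --pt "-24.5 -20 -12 3.2 100" --pt "-25.5 -18.5 -12 3.2 100" --pt "-26.5 -17 -12 3.2 100" --pt "-27 -15.5 -12 3.2 100" --pt "-28 -14 -8 3.2 100" --pt "-29 -12.5 0 3.2 100"

```text
time: 2.42
tool_pos: [0.3444, 0.2983, 0.3011]
eef_rot: [0.001, 0.439, 0.899, 0.002]
ft_force: [0.4, 0.4, 1.2]
width: 0.093
```

Emit:
jog_arm --pt "-29.5 -11 0 3.2 100" --pt "-30 -9 0 3.2 100" --pt "-30.5 -7.5 0 3.2 100" --pt "-31 -5.5 0 3.2 100" --pt "-31 -4 0 3.2 100" --pt "-31 -2 0 3.2 100" --pt "-31.5 -0.5 0 3.2 100" --pt "-31.5 1.5 0 3.2 100"

```text
time: 3.08
tool_pos: [0.4219, 0.059, 0.299]
eef_rot: [0.0, 0.627, 0.779, 0.0]
ft_force: [0.1, 0.2, 0.1]
width: 0.0934
```

Emit:
jog_arm --pt "-31 3 0 3.2 100" --pt "-31 5 0 3.2 100" --pt "0 0 0 0 100" --pt "0 0 0 0 100"

```text
time: 3.42
tool_pos: [0.4414, -0.0001, 0.2985]
eef_rot: [-0.0, 0.669, 0.743, -0.0]
ft_force: [-0.6, 0.9, 0.5]
width: 0.0927
```

Run:
```python
from h import *
import pickle
print(pose(),state()['time'])
W=snapshot('wrist');pickle.dump(W,open('w1.pkl','wb'))
cv2.imwrite('pics/w1.png',cv2.resize(W['frame'],None,fx=1.4,fy=1.4))
for t in ['gap','stop_long_face','stop_short_face']:
    print(t,[(round(d['confidence'],2),[round(float(v)) for v in d['position']]) for d in landmark_of(W,t)][:3])
```

```text
(array([ 4.41382790e-01, -1.30861990e-04,  2.98514346e-01]), array([[-1.03545045e-01,  9.94624666e-01, -4.44623185e-04],
       [ 9.94624744e-01,  1.03545124e-01,  1.58849332e-04],
       [ 2.04034027e-04, -4.25785161e-04, -9.99999889e-01]]), np.float64(5.943351958373028)) 3.4167
gap [(0.63, [330, 155])]
stop_long_face []
stop_short_face [(0.8, [243, 187])]
```

View pics/w1.png

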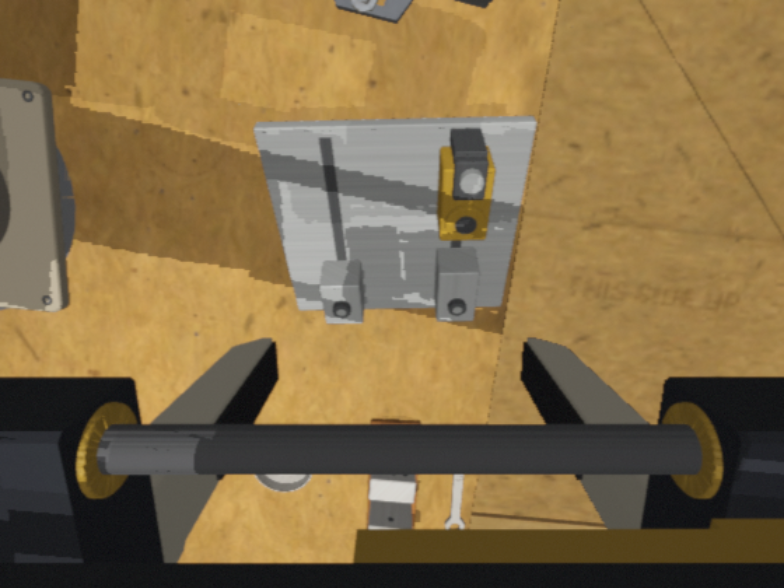

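Run:
```python
from h import *
import pickle
W=pickle.load(open('w1.pkl','rb'));S,T=pickle.load(open('st.pkl','rb'))
c=W['frame'][75:240,170:395];cv2.imwrite('pics/w1z.png',cv2.resize(c,None,fx=3.5,fy=3.5,interpolation=cv2.INTER_CUBIC))
c=T['frame'][140:260,135:255];cv2.imwrite('pics/t1z.png',cv2.resize(c,None,fx=5,fy=5,interpolation=cv2.INTER_CUBIC))
c=S['frame'][85:215,165:305];cv2.imwrite('pics/s1z.png',cv2.resize(c,None,fx=4.5,fy=4.5,interpolation=cv2.INTER_CUBIC))
```

```text
(no output)
```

View pics/w1z.png

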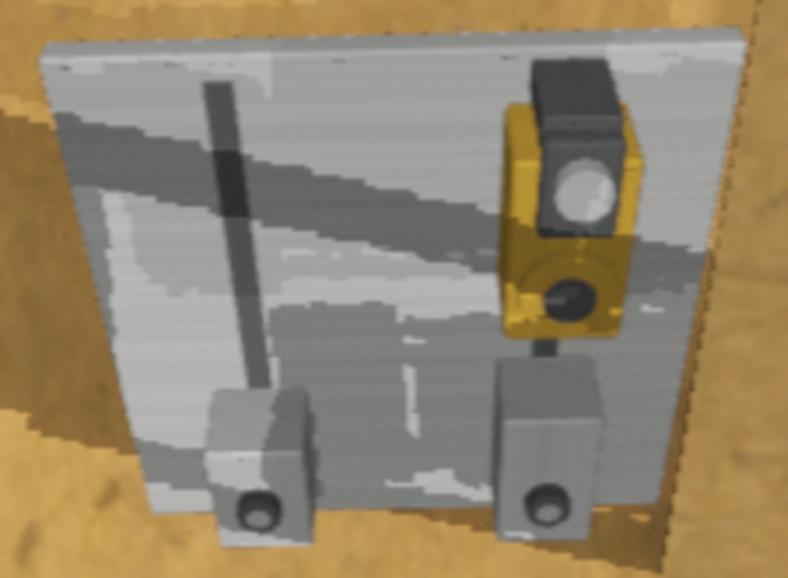

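View pics/t1z.png

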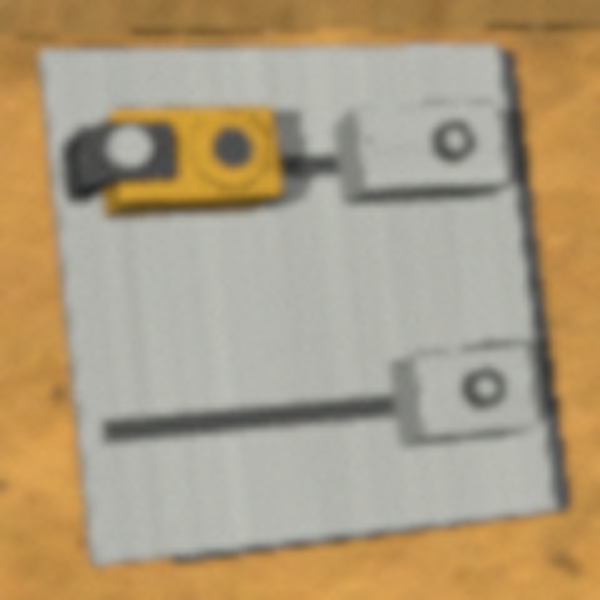

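View pics/s1z.png

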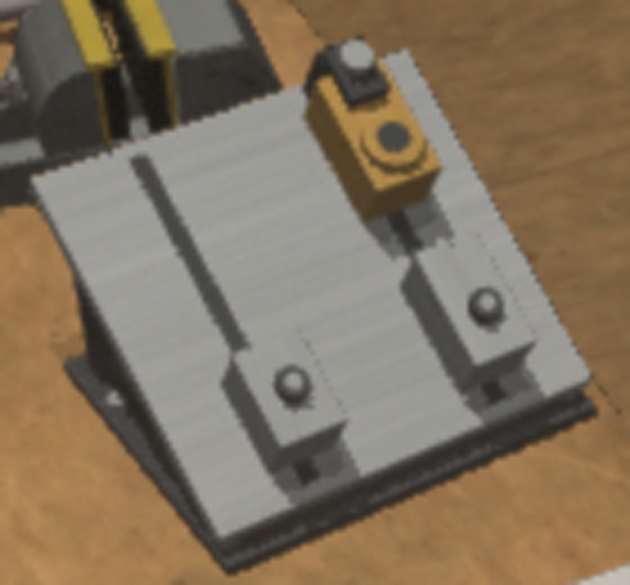

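```bash
cat > fit.py <<'E'
from h import *
import pickle
from scipy.optimize import least_squares
W=pickle.load(open('w1.pkl','rb'));S,T=pickle.load(open('st.pkl','rb'))
c30,s30=np.cos(np.pi/6),.5
def model(q):
    x,y,yaw,zo,s0,cc,gp=q
    cx,sx=np.cos(yaw),np.sin(yaw); a=np.array([cx,sx,0]) # across (away)
    f=np.array([-sx,cx,0])
    def B(u,s,n): # u across away from centre, s upslope from low edge
        return np.array([x,y,0])+a*u+f*(-.08227+s*c30-n*s30)+np.array([0,0,.022+zo+s*s30+n*c30])
    return B
def pts(q):
    x,y,yaw,zo,s0,cc,gp=q;B=model(q);h=.017;
    d={'bLN':B(-.1,0,0),'bLF':B(.1,0,0),'bUN':B(-.1,.19,0),'bUF':B(.1,.19,0)}
    for k,u,L in (('f',cc+.05,LF),('n',cc-.05,.108-LF)):
        for e,v in (('N',-h),('F',h)):
            d[k+'foot'+e]=B(u+v,s0+L,0);d[k+'top'+e]=B(u+v,s0+L,.034);d[k+'low'+e]=B(u+v,s0,.034)
    for e,v in (('N',-.018),('F',.018)):
        d['kt'+e]=B(cc+.05+v,s0+LF+gp,.034);d['kb'+e]=B(cc+.05+v,s0+LF+gp,0)
    return d
ob={'W':(W,3.5,170,75,dict(ffootN=(498,358),ffootF=(594,356),ftopN=(497,422),ftopF=(603,420),flowN=(498,540),flowF=(588,540),nfootN=(213,391),nfootF=(305,388),ntopN=(207,452),ntopF=(310,450),nlowN=(223,546),nlowF=(312,543),bLN=(153,512),bLF=(655,500),bUN=(42,60),bUF=(742,45),ktN=(505,338),ktF=(618,336))),
'T':(T,5,135,140,dict(bUF=(40,50),bUN=(95,563),bLF=(505,48),bLN=(558,510),ffootF=(338,115),ffootN=(346,202),ftopF=(358,108),ftopN=(362,195),flowF=(505,100),flowN=(508,185),nfootF=(393,362),nfootN=(403,443),ntopF=(413,352),ntopN=(420,437),nlowF=(535,342),nlowN=(545,430),ktF=(278,108),ktN=(283,195))),
'S':(S,4.5,165,85,dict(bUN=(32,180),bUF=(405,50),bLN=(222,535),bLF=(592,380),ntopN=(240,358),nfootN=(225,383),nlowN=(280,440),nlowF=(342,413),ftopN=(425,257),ffootN=(405,287),flowN=(478,362),flowF=(533,340),kbN=(368,218),ktF=(438,165)))}
def res(v):
    q=v[:7];d=pts(q);r=[]
    for i,(k,(p,z,ox,oy,o)) in enumerate(ob.items()):
        off=v[7+3*i:10+3*i]
        X=np.array([d[n]+off for n in o]);m=np.array([[a/z+ox-.5+.5/z,b/z+oy-.5+.5/z] for a,b in o.values()])
        r.append((proj(p,X)-m).ravel())
    return np.r_[np.concatenate(r),v[7:]/.0015*.7, (v[3])/.002]
for LF in (.060,.048):
    v0=np.r_[.44,0,.1,0,.01,0,.03,np.zeros(9)]
    o=least_squares(res,v0,loss='soft_l1',x_scale=np.r_[.01,.01,.05,.005,.01,.01,.01,np.full(9,.002)])
    print(LF,o.cost,o.x[:7].round(4),'yaw deg',np.degrees(o.x[2]).round(2),(o.x[7:]*1e3).round(1))
    if LF==.06:
        d=pts(o.x[:7]);pickle.dump(o.x,open('fit.pkl','wb'))
        for i,(k,(p,z,ox,oy,oo)) in enumerate(ob.items()):
            print(k,{n:(proj(p,d[n]+o.x[7+3*i:10+3*i])[0]-np.array([a/z+ox-.5+.5/z,b/z+oy-.5+.5/z])).round(1).tolist() for n,(a,b) in oo.items()})
        for n in d: 
            if 'foot' in n or 'kb' in n: print(n,d[n].round(4))
E
python3 fit.py
```

```text
0.06 30.024707695745075 [ 0.4374  0.0158  0.1231 -0.0017  0.0174  0.0007  0.0355] yaw deg 7.05 [ 0.1 -1.1 -3.6 -2.2 -1.  -0.6  1.9  3.6  1.1]
W {'ffootN': [-0.8, -0.6], 'ffootF': [-0.6, -0.5], 'ftopN': [1.4, -0.0], 'ftopF': [0.4, 0.0], 'flowN': [-0.9, 0.4], 'flowF': [-0.1, -0.1], 'nfootN': [0.8, -1.1], 'nfootF': [1.5, -0.8], 'ntopN': [-0.5, 0.4], 'ntopF': [-1.3, 0.4], 'nlowN': [0.0, 0.1], 'nlowF': [1.0, 0.5], 'bLN': [-0.1, -0.0], 'bLF': [-0.2, 0.8], 'bUN': [-0.6, -0.1], 'bUF': [0.6, 0.1], 'ktN': [-0.5, 0.1], 'ktF': [0.5, 0.0]}
T {'bUF': [0.8, -0.1], 'bUN': [0.2, 0.6], 'bLF': [-0.7, -0.7], 'bLN': [0.1, 0.3], 'ffootF': [-0.7, 1.7], 'ffootN': [-0.4, 0.6], 'ftopF': [0.6, -0.8], 'ftopN': [1.7, -1.3], 'flowF': [-0.6, 0.2], 'flowN': [0.7, -0.5], 'nfootF': [-0.5, 0.2], 'nfootN': [-0.6, 0.6], 'ntopF': [1.1, -0.1], 'ntopN': [1.7, 0.0], 'nlowF': [-0.8, 0.2], 'nlowN': [-0.7, -0.8], 'ktF': [-1.0, -0.9], 'ktN': [-0.0, -0.1]}
S {'bUN': [-0.3, -0.9], 'bUF': [0.6, -0.9], 'bLN': [-0.3, 0.7], 'bLF': [0.6, -0.6], 'ntopN': [-1.5, -1.0], 'nfootN': [-0.9, 0.2], 'nlowN': [0.8, 1.8], 'nlowF': [2.2, 1.5], 'ftopN': [-2.0, -0.6], 'ffootN': [-1.3, -0.1], 'flowN': [0.1, 1.0], 'flowF': [1.8, 0.1], 'kbN': [-1.3, 1.2], 'ktF': [1.5, -0.0]}
ffootN [0.4728 0.0049 0.0591]
ffootF [0.5065 0.0091 0.0591]
nfootN [ 0.3748 -0.0177  0.0531]
nfootF [ 0.4085 -0.0135  0.0531]
kbN [0.468  0.0352 0.0768]
kbF [0.5037 0.0397 0.0768]
0.048 133.60383100396388 [ 0.4374  0.0157  0.1307 -0.0017  0.0179  0.0006  0.0465] yaw deg 7.49 [ 0.4 -0.9 -3.7 -2.1 -1.3 -0.6  1.3  4.4  1. ]
```

Run:
```python
from h import *
plan([(0.457,-0.279,.20,1)],[8],100)
```

```text
[[-35.2, -1.8, 12.3, np.float64(0.65), 100], [-35.2, -1.4, 12.3, np.float64(0.65), 100], [-35.2, -1.0, 12.3, np.float64(0.65), 100], [-35.2, -0.6, 12.3, np.float64(0.65), 100], [-35.2, -0.2, 12.3, np.float64(0.65), 100], [-35.2, 0.2, 12.3, np.float64(0.65), 100], [-35.2, 0.6, 12.3, np.float64(0.65), 100], [-35.2, 1.0, 12.3, np.float64(0.65), 100]]
```

Emit:
jog_arm --pt "-35 -1.5 12 0.65 100" --pt "-35 -1.5 12 0.65 100" --pt "-35 -1 12 0.65 100" --pt "-35 -0.5 12 0.65 100" --pt "-35 0 12 0.65 100" --pt "-35 0 12 0.65 100" --pt "-35 0.5 12 0.65 100" --pt "-35 1 14 0.65 100"

```text
time: 4.28
tool_pos: [0.4577, -0.2791, 0.2007]
eef_rot: [0.001, 0.701, 0.713, 0.0]
ft_force: [1.6, 1.0, 0.2]
width: 0.0927
```

Emit:
jog_arm --pt "0 0 0 0 100" --pt "0 0 0 0 100"

```text
time: 4.45
tool_pos: [0.4566, -0.2784, 0.1991]
eef_rot: [-0.001, 0.702, 0.712, -0.0]
ft_force: [-0.5, 0.3, -0.7]
width: 0.093
```

Run:
```python
from h import *
import pickle
print(pose()[0],pose()[2])
W=snapshot('wrist');pickle.dump(W,open('w2.pkl','wb'))
cv2.imwrite('pics/w2.png',cv2.resize(W['frame'],None,fx=1.4,fy=1.4))
```

```text
[ 0.45657031 -0.27843528  0.19913648] 0.8751315250449807
```

View pics/w2.png

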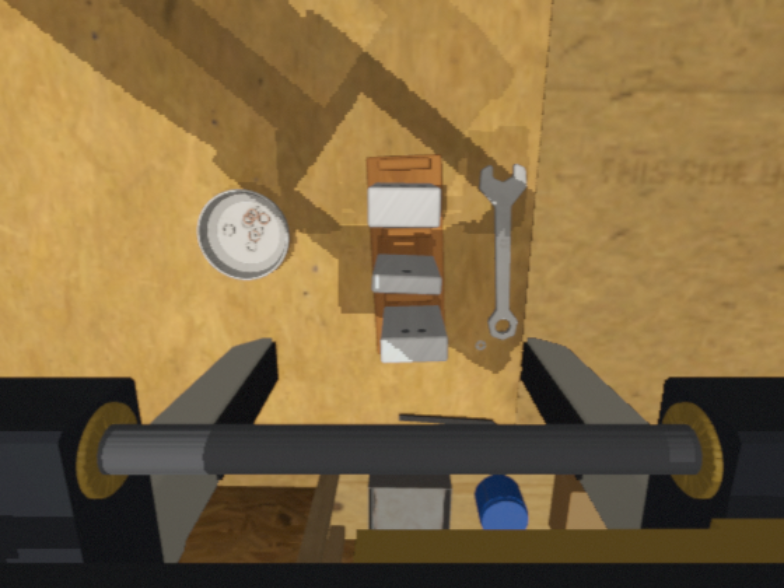

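Run:
```python
from h import *
import pickle
W=pickle.load(open('w2.pkl','rb'))
for n,c in {'24':[(368,186),(440,186),(440,226),(369,226)],'12':[(374,276),(441,277),(441,293),(373,290)],'18':[(383,335),(446,333),(447,360),(382,362)]}.items():
    P=np.array([atz(W,(a/1.4,b/1.4),.08) for a,b in c]);print(n,P[:,:2].round(4).tolist(),P.mean(0).round(4))
```

```text
24 [[0.4368, -0.22], [0.4795, -0.2193], [0.4804, -0.243], [0.4374, -0.2436]] [ 0.4585 -0.2315  0.08  ]
12 [[0.4405, -0.2747], [0.4822, -0.2747], [0.4826, -0.285], [0.4399, -0.2837]] [ 0.4613 -0.2795  0.08  ]
18 [[0.4463, -0.3136], [0.4868, -0.3116], [0.4883, -0.3303], [0.4458, -0.3324]] [ 0.4668 -0.322   0.08  ]
```

Emit:
jog_arm --pt "-0.5 3.5 30 0 100" --pt "0 0 35 0 100" --pt "0 0 35 0 100" --pt "0 0 30 0 100" --pt "0 0 20 0 100" --pt "0 0 10 0 100" --pt "0 0 0 0 40" --pt "0 0 0 0 40" --force 12

```text
time: 5.17
tool_pos: [0.4615, -0.2784, 0.0419]
eef_rot: [0.001, 0.701, 0.713, 0.0]
ft_force: [0.1, -0.6, 0.7]
width: 0.0841
```

Emit:
jog_arm --pt "0 0 0 0 30" --pt "0 0 0 0 30" --pt "0 0 0 0 30" --pt "0 0 0 0 30"

```text
time: 5.5
tool_pos: [0.4613, -0.2796, 0.0419]
eef_rot: [0.001, 0.701, 0.713, 0.0]
ft_force: [-0.1, -0.8, -0.4]
width: 0.0576
```

Emit:
jog_arm --pt "0 0 0 0 30" --pt "0 0 0 0 30" --pt "0 0 0 0 30" --pt "0 0 0 0 30"

```text
time: 5.83
tool_pos: [0.4607, -0.2792, 0.0409]
eef_rot: [0.0, 0.701, 0.713, 0.0]
ft_force: [-0.2, 0.2, 2.8]
width: 0.044
```

Run:
```python
from h import *
plan([(0.4607,-0.279,.16,.9),(.3912,-.0113,.16,7.05)],[4,8],30)
```

```text
[[0.0, 0.0, -29.8, np.float64(0.0), 30], [0.0, 0.0, -29.8, np.float64(0.0), 30], [0.0, 0.0, -29.8, np.float64(0.0), 30], [0.0, 0.0, -29.8, np.float64(0.0), 30], [33.6, -8.2, -0.0, np.float64(-0.77), 30], [33.7, -7.7, -0.0, np.float64(-0.77), 30], [33.8, -7.3, -0.0, np.float64(-0.77), 30], [33.9, -6.8, -0.0, np.float64(-0.77), 30]]
[[34.0, -6.3, -0.0, np.float64(-0.77), 30], [34.1, -5.9, -0.0, np.float64(-0.77), 30], [34.1, -5.4, -0.0, np.float64(-0.77), 30], [34.2, -5.0, -0.0, np.float64(-0.77), 30]]
```

Emit:
jog_arm --pt "0 0 -20 0 30" --pt "0 0 -30 0 30" --pt "0 0 -35 0 30" --pt "0 0 -35 0 30" --pt "25 -8 0 -0.77 30" --pt "33.5 -7.5 0 -0.77 30" --pt "34 -7.5 0 -0.77 30" --pt "34 -7 0 -0.77 30"

```text
time: 6.5
tool_pos: [0.425, -0.1526, 0.1603]
eef_rot: [-0.0, 0.682, 0.731, -0.0]
ft_force: [1.0, 0.7, -1.3]
width: 0.0444
```

Emit:
jog_arm --pt "34 -6.5 0 -0.77 30" --pt "34 -6 0 -0.77 30" --pt "34 -5.5 0 -0.77 30" --pt "25 -5 0 -0.77 30" --pt "18 0 0 0 30" --pt "0 0 0 0 30"

```text
time: 7.0
tool_pos: [0.3887, -0.0087, 0.1603]
eef_rot: [-0.001, 0.661, 0.75, 0.0]
ft_force: [0.3, -0.9, -1.6]
width: 0.0438
```

Run:
```python
from h import *
print(pose()[0],pose()[2],state()['width'],state()['ft_force'])
plan([(.3912,-.0113,.0966,7.05)],[3],30)
S=snapshot('scene');cv2.imwrite('pics/s2.png',cv2.resize(S['frame'][50:230,140:340],None,fx=3.5,fy=3.5,interpolation=cv2.INTER_CUBIC))
```

```text
[ 0.38867434 -0.00865216  0.16032212] 7.233033684531792 0.043815343123234915 [ 0.32104062 -0.89313682 -1.56163823]
[[-1.0, 0.7, 21.2, np.float64(0.06), 30], [-1.0, 0.7, 21.2, np.float64(0.06), 30], [-1.0, 0.7, 21.2, np.float64(0.06), 30]]
```

View pics/s2.png

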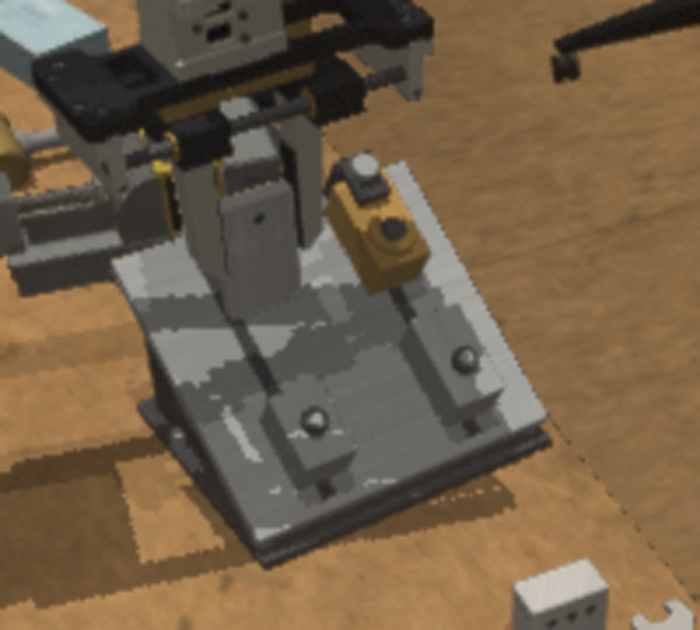

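Emit:
jog_arm --pt "-1 1 25 0 30" --pt "-1 1 22 0 30" --pt "-1 0.5 12 0 30" --pt "0 0 4.5 0 30" --pt "0 0 0 0 30" --pt "0 0 0 0 30"

```text
time: 7.55
tool_pos: [0.3925, -0.0147, 0.0975]
eef_rot: [0.0, 0.662, 0.749, -0.0]
ft_force: [-0.3, -0.4, 0.1]
width: 0.044
```

Run:
```python
from h import *
print(pose()[0],pose()[2],state()['width'],state()['ft_force'])
S=snapshot('scene');cv2.imwrite('pics/s3.png',cv2.resize(S['frame'][80:230,150:320],None,fx=4,fy=4,interpolation=cv2.INTER_CUBIC))
```

```text
[ 0.39250957 -0.01470373  0.09747211] 7.028035019647976 0.044029287933566995 [-0.3290495  -0.41617657  0.10613372]
```

View pics/s3.png

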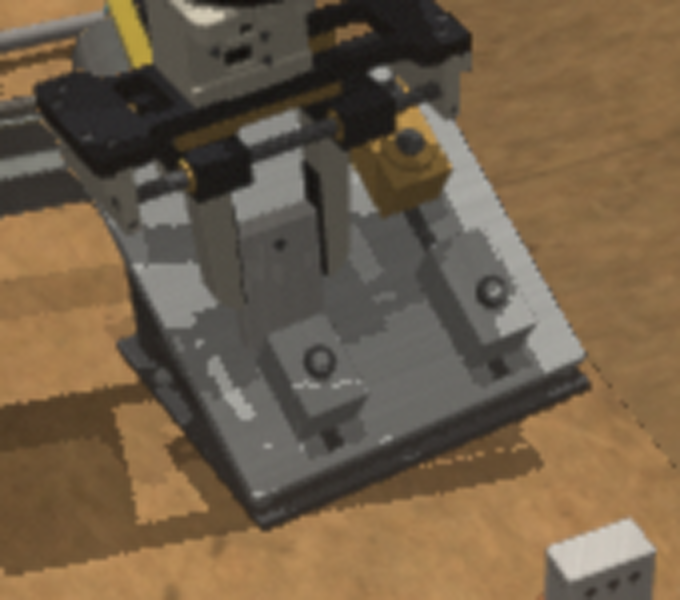

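Emit:
jog_arm --pt "2 -0.5 3 0 30" --pt "0 0 2.5 0 30" --pt "-4 0 0.5 0 30" --pt "-4 0 0.5 0 30" --pt "-4 0 1.5 0 30" --pt "-4 0 1.5 0 30" --pt "-4 0 2 0 30" --pt "-3.5 0 2 0 30" --force 8

```text
time: 8.27
tool_pos: [0.3948, -0.0361, 0.0836]
eef_rot: [0.0, 0.662, 0.749, 0.0]
ft_force: [0.4, 0.6, 2.9]
width: 0.0445
```

Run:
```python
from h import *
print(pose()[0],pose()[2],state()['width'],state()['ft_force'])
S=snapshot('scene');cv2.imwrite('pics/s4.png',cv2.resize(S['frame'][80:230,150:320],None,fx=4,fy=4,interpolation=cv2.INTER_CUBIC))
```

```text
[ 0.39475433 -0.0360916   0.08361509] 7.0566716533620975 0.044479832447116625 [0.40732484 0.63007054 2.85643558]
```

View pics/s4.png

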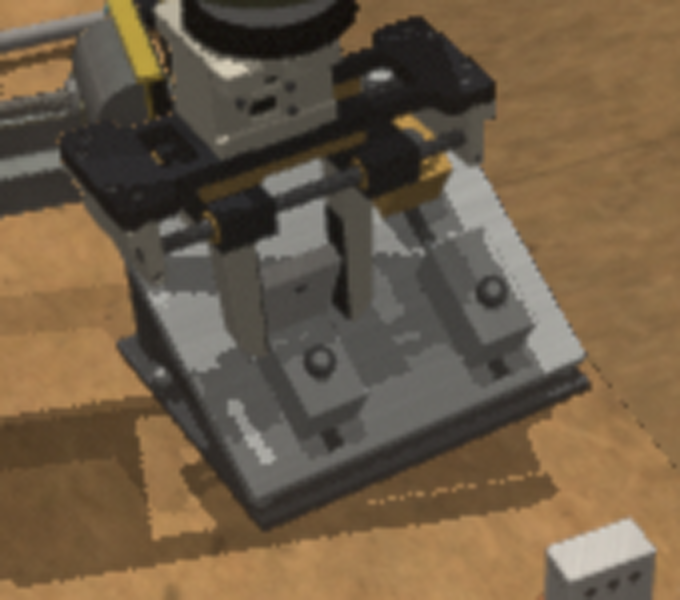

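Emit:
jog_arm --pt "-1.5 0 1 0 30" --pt "-1 0 1 0 30" --pt "0 0 0 0 60" --pt "0 0 0 0 60" --pt "0 0 0 0 60" --pt "0 0 0 0 60"

```text
time: 8.82
tool_pos: [0.3944, -0.0377, 0.0813]
eef_rot: [-0.0, 0.662, 0.749, -0.0]
ft_force: [-0.5, 0.8, 0.3]
width: 0.0558
```

Run:
```python
from h import *
print(pose()[0],pose()[2],state()['width'],state()['ft_force'])
S=snapshot('scene');cv2.imwrite('pics/s5.png',cv2.resize(S['frame'][80:230,150:320],None,fx=4,fy=4,interpolation=cv2.INTER_CUBIC))
S=snapshot('wrist');cv2.imwrite('pics/w5.png',cv2.resize(S['frame'],None,fx=1.4,fy=1.4,interpolation=cv2.INTER_CUBIC))
```

```text
[ 0.3944208  -0.03769108  0.0813091 ] 7.083508006926349 0.055847571598295634 [-0.45722943  0.82668293  0.33311381]
```

View pics/s5.png

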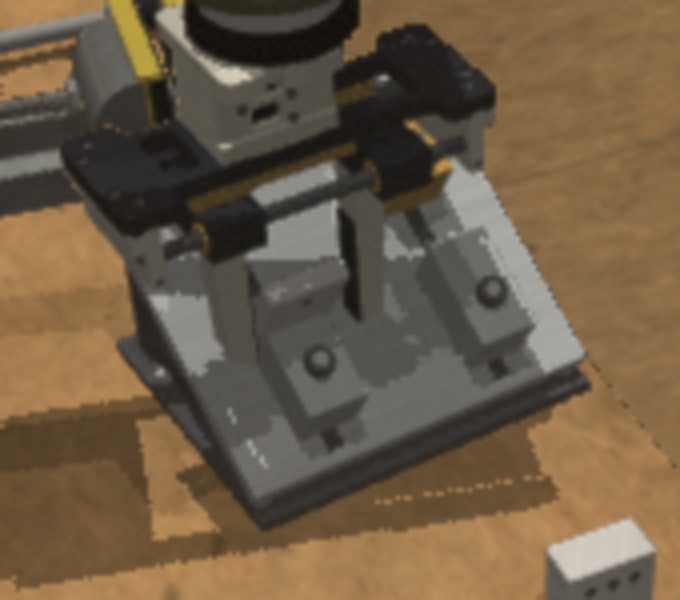

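View pics/w5.png

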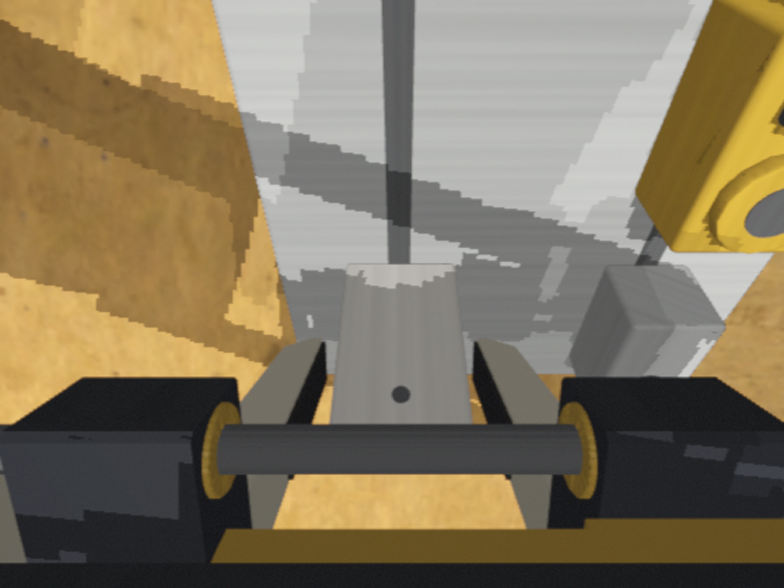

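Emit:
jog_arm --pt "0 0 0 0 30" --pt "0 0 0 0 30" --pt "0 0 0 0 30" --pt "0 0 0 0 30" --pt "0 0 0 0 30" --force 25

```text
time: 9.33
tool_pos: [0.3948, -0.0379, 0.0817]
eef_rot: [-0.0, 0.662, 0.749, 0.0]
ft_force: [0.1, -0.6, 0.3]
width: 0.0441
```

Emit:
jog_arm --pt "-2.5 0 -4.3 0 30" --pt "-5 0 -8.7 0 30" --pt "-7.5 0 -13 0 30" --pt "-7 0 -12 0 30" --pt "-3 0 -5.3 0 30" --pt "0 0 0 0 30"

```text
time: 9.83
tool_pos: [0.3994, -0.0639, 0.1272]
eef_rot: [0.002, 0.663, 0.749, 0.001]
ft_force: [-0.8, -0.4, -0.9]
width: 0.0438
```

Run:
```python
from h import *
print(pose()[0],pose()[2],state()['width'],state()['ft_force'])
S=snapshot('scene');cv2.imwrite('pics/s6.png',cv2.resize(S['frame'][60:230,150:320],None,fx=3.5,fy=3.5,interpolation=cv2.INTER_CUBIC))
```

```text
[ 0.39936811 -0.06391689  0.12721911] 7.008568204578499 0.04384585799303887 [-0.75114838 -0.42045182 -0.85609167]
```

View pics/s6.png

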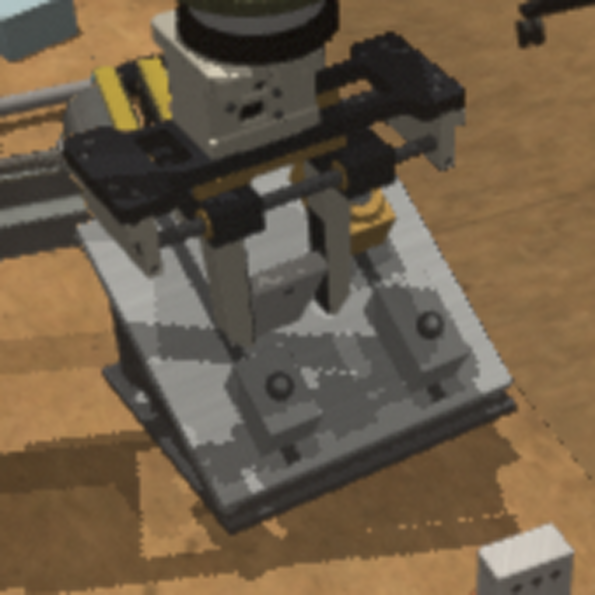

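Emit:
jog_arm --pt "2 14 -1 0 30" --pt "4 26 -2 0 30" --pt "4 30 -2.5 0 30" --pt "3 20 -2 0 30" --pt "1 10 -0.5 0 30" --pt "0 0 0 0 30" --pt "0 0 0 0 30"

```text
time: 10.47
tool_pos: [0.4947, -0.0361, 0.1319]
eef_rot: [-0.001, 0.662, 0.75, -0.001]
ft_force: [0.0, -0.1, -0.8]
width: 0.0437
```

Run:
```python
from h import *
print(pose()[0],pose()[2],state()['width'],state()['ft_force'])
S=snapshot('wrist');cv2.imwrite('pics/w7.png',cv2.resize(S['frame'],None,fx=1.4,fy=1.4,interpolation=cv2.INTER_CUBIC))
S=snapshot('top');cv2.imwrite('pics/t7.png',cv2.resize(S['frame'][140:260,135:255],None,fx=5,fy=5,interpolation=cv2.INTER_CUBIC))
```

```text
[ 0.49473603 -0.03609786  0.13189409] 7.1145693313269645 0.04370585106607404 [ 0.01781108 -0.12750714 -0.76868728]
```

View pics/w7.png

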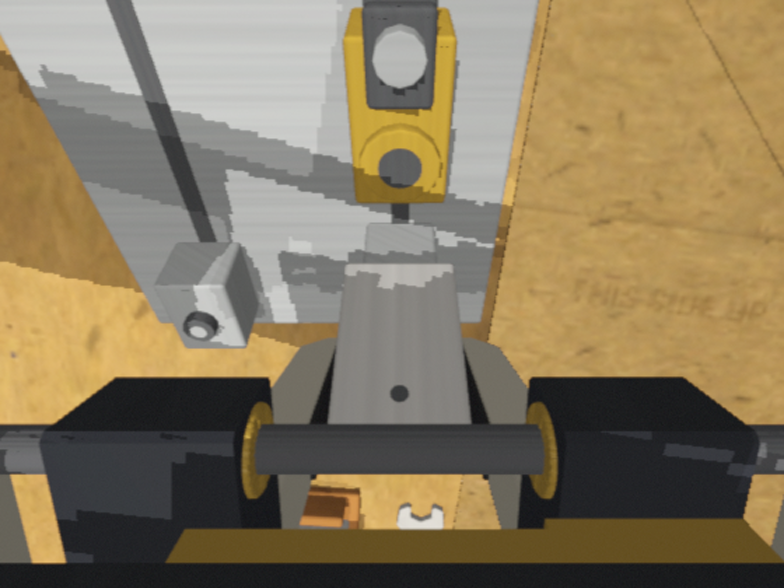

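Emit:
jog_arm --pt "5 0 8.7 0 30" --pt "6 0 10.4 0 30" --pt "5 0 8.7 0 30" --pt "4 0 7 0 30" --pt "2.5 0 4.2 0 30" --pt "0 0 0 0 30" --pt "0 0 0 0 30"

```text
time: 11.15
tool_pos: [0.4924, -0.0139, 0.0936]
eef_rot: [-0.0, 0.662, 0.75, -0.0]
ft_force: [0.1, 0.2, -1.5]
width: 0.0439
```

Run:
```python
from h import *
print(pose()[0],pose()[2],state()['width'],state()['ft_force'])
S=snapshot('scene');cv2.imwrite('pics/s8.png',cv2.resize(S['frame'][60:230,150:320],None,fx=3.5,fy=3.5,interpolation=cv2.INTER_CUBIC))
S=snapshot('wrist');cv2.imwrite('pics/w8.png',cv2.resize(S['frame'],None,fx=1.4,fy=1.4,interpolation=cv2.INTER_CUBIC))
```

```text
[ 0.49236003 -0.01390733  0.09359686] 7.10441702081748 0.04392866278942191 [ 0.08989549  0.21902595 -1.5285204 ]
```

View pics/s8.png

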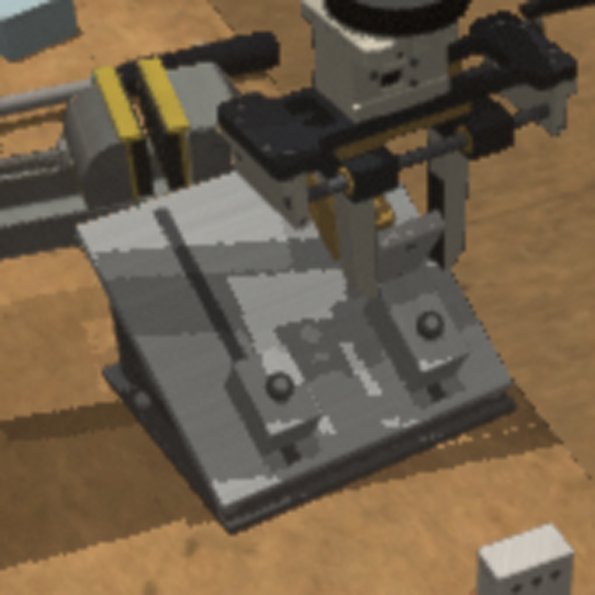

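View pics/w8.png

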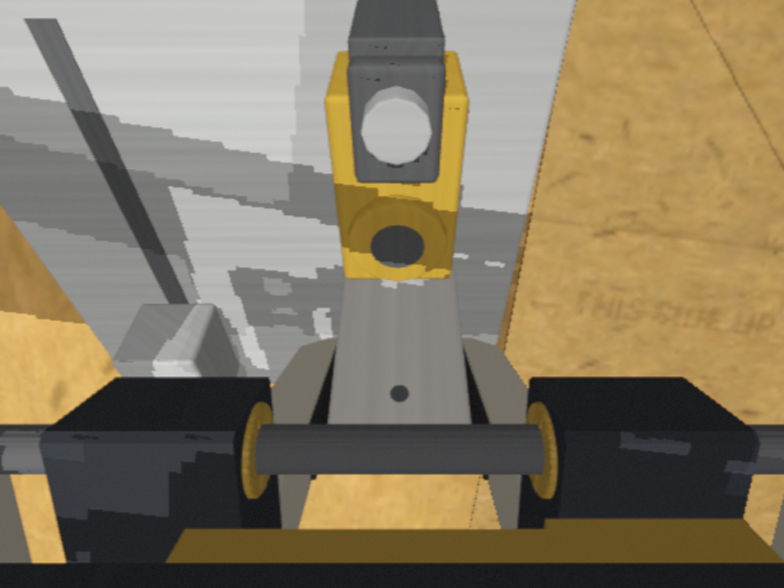

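Emit:
jog_arm --pt "1.2 0 2.2 0 30" --pt "1 0 1.6 0 30" --pt "0.3 0 0.5 0 30" --pt "-1.2 0 0.7 0 30" --pt "-1.2 0 0.7 0 30" --pt "-1 0 0.6 0 30" --pt "0 0 0 0 30" --force 8

```text
time: 11.83
tool_pos: [0.4928, -0.0151, 0.0876]
eef_rot: [-0.0, 0.662, 0.749, 0.0]
ft_force: [0.3, 0.4, -1.0]
width: 0.0441
```

Emit:
jog_arm --pt "0 0 0 0 80" --pt "0 0 0 0 80" --pt "0 0 0 0 80" --pt "0 0 0 0 80" --pt "0 0 0 0 80" --pt "0 0 0 0 80"

```text
time: 12.33
tool_pos: [0.4928, -0.015, 0.0877]
eef_rot: [0.0, 0.662, 0.749, -0.0]
ft_force: [-0.2, -0.2, 0.0]
width: 0.0734
```

Run:
```python
from h import *
print(pose()[0],pose()[2],state()['width'],state()['ft_force'])
S=snapshot('wrist');cv2.imwrite('pics/w9.png',cv2.resize(S['frame'],None,fx=1.4,fy=1.4,interpolation=cv2.INTER_CUBIC))
S=snapshot('scene');cv2.imwrite('pics/s9.png',cv2.resize(S['frame'][60:230,150:320],None,fx=3.5,fy=3.5,interpolation=cv2.INTER_CUBIC))
```

```text
[ 0.4927643  -0.01504708  0.08766893] 7.076496712420537 0.07339105399647668 [-0.15925922 -0.16134616  0.02740926]
```

View pics/w9.png

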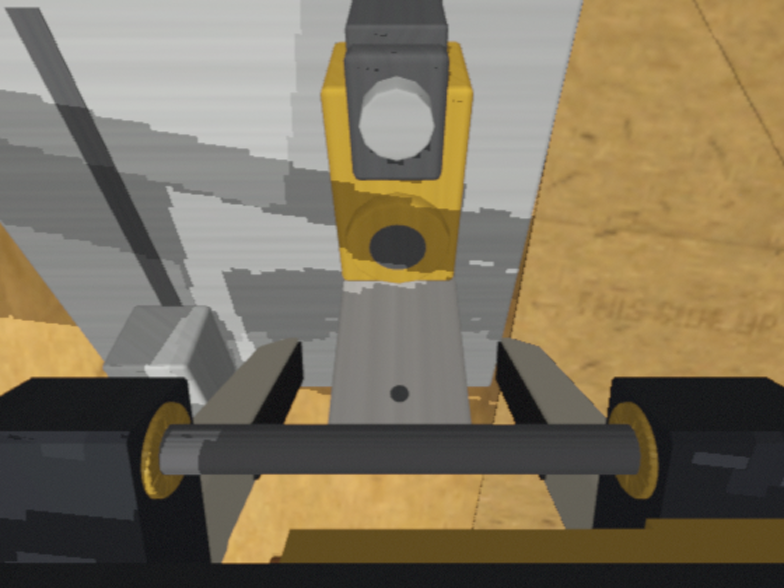

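View pics/s9.png

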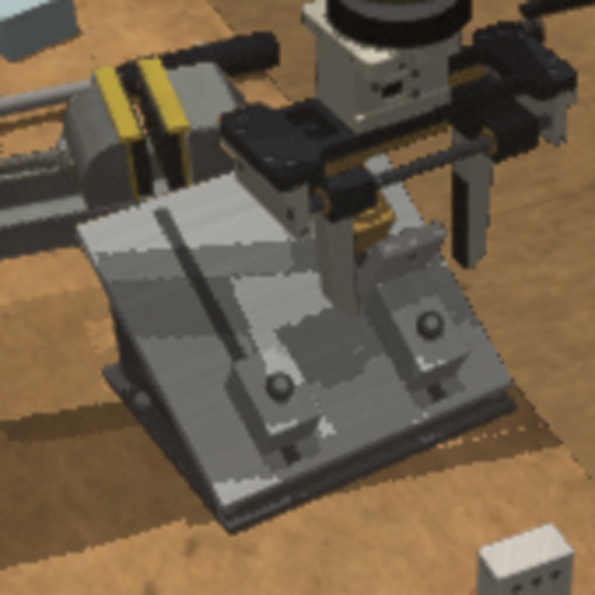

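Run:
```python
from h import *
plan([(.4928,-.015,.178,7.05),(.465,-.3225,.178,2.9),(.465,-.3225,.040,2.9)],[3,9,5],100)
```

```text
[[0.0, 0.0, -30.1, np.float64(0.01), 100], [0.0, 0.0, -30.1, np.float64(0.01), 100], [0.0, 0.0, -30.1, np.float64(0.01), 100], [-33.5, -7.3, -0.0, np.float64(0.46), 100], [-33.6, -7.0, -0.0, np.float64(0.46), 100], [-33.6, -6.7, -0.0, np.float64(0.46), 100], [-33.7, -6.4, -0.0, np.float64(0.46), 100], [-33.7, -6.2, -0.0, np.float64(0.46), 100]]
[[-33.8, -5.9, -0.0, np.float64(0.46), 100], [-33.8, -5.6, -0.0, np.float64(0.46), 100], [-33.9, -5.4, -0.0, np.float64(0.46), 100], [-33.9, -5.1, -0.0, np.float64(0.46), 100], [0.0, 0.0, 27.6, np.float64(-0.0), 100], [0.0, 0.0, 27.6, np.float64(-0.0), 100], [0.0, 0.0, 27.6, np.float64(-0.0), 100], [0.0, 0.0, 27.6, np.float64(-0.0), 100]]
[[0.0, 0.0, 27.6, np.float64(-0.0), 100]]
```

Emit:
jog_arm --pt "0 0 -20 0 100" --pt "0 0 -35 0 100" --pt "0 0 -35 0 100" --pt "-33.5 -7 0 0.46 100" --pt "-33.5 -7 0 0.46 100" --pt "-33.5 -7 0 0.46 100" --pt "-33.5 -6.5 0 0.46 100" --pt "-33.5 -6 0 0.46 100"

```text
time: 13.1
tool_pos: [0.4771, -0.1867, 0.1779]
eef_rot: [0.0, 0.677, 0.736, 0.0]
ft_force: [0.8, -0.2, -0.4]
width: 0.0932
```

Emit:
jog_arm --pt "-34 -6 0 0.46 100" --pt "-34 -5.5 0 0.46 100" --pt "-34 -5.5 0 0.46 100" --pt "-34 -5 0 0.46 100" --pt "0 0 0 0 100" --pt "0 0 0 0 100"

```text
time: 13.6
tool_pos: [0.4645, -0.324, 0.1773]
eef_rot: [-0.0, 0.69, 0.724, -0.0]
ft_force: [-0.8, 1.3, -0.1]
width: 0.0932
```

Run:
```python
from h import *
S=snapshot('scene');cv2.imwrite('pics/s10.png',cv2.resize(S['frame'][60:230,150:320],None,fx=3.5,fy=3.5,interpolation=cv2.INTER_CUBIC))
W=snapshot('wrist');cv2.imwrite('pics/w10.png',cv2.resize(W['frame'],None,fx=1.4,fy=1.4,interpolation=cv2.INTER_CUBIC))
import pickle;pickle.dump(W,open('w10.pkl','wb'))
print(pose()[0],pose()[2])
plan([(.465,-.3225,.040,2.9)],[5],100)
```

```text
[ 0.46504273 -0.32191356  0.17734427] 2.9192734861238745
[[-0.1, -0.0, 27.5, np.float64(0.0), 100], [-0.1, -0.0, 27.5, np.float64(0.0), 100], [-0.1, -0.0, 27.5, np.float64(0.0), 100], [-0.1, -0.0, 27.5, np.float64(0.0), 100], [-0.1, -0.0, 27.5, np.float64(0.0), 100]]
```

View pics/s10.png

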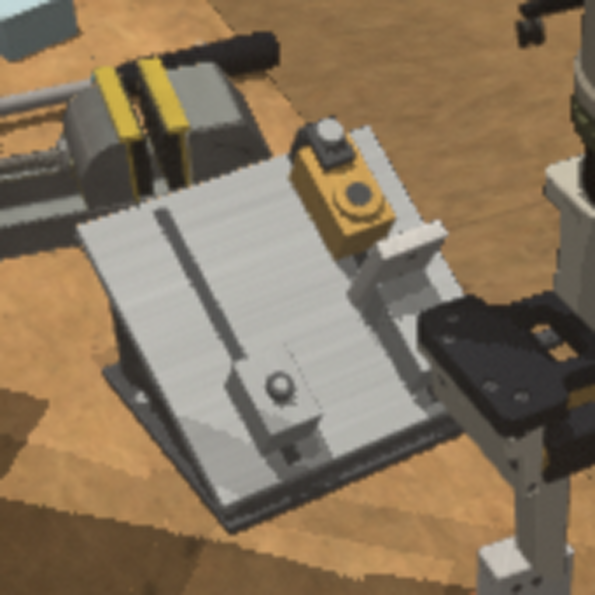

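View pics/w10.png

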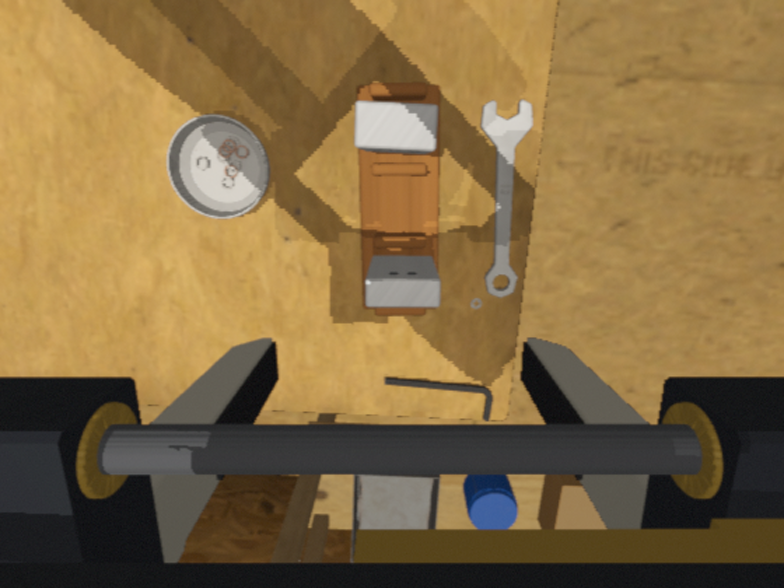

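Run:
```python
from h import *
import pickle
W=pickle.load(open('w10.pkl','rb'))
P=np.array([atz(W,(a/1.4,b/1.4),.08) for a,b in [(365,281),(440,279),(440,305),(366,307)]]);print(P.round(4).tolist(),P.mean(0))
```

```text
[[0.4446, -0.3176, 0.08], [0.4877, -0.3143, 0.08], [0.4889, -0.3299, 0.08], [0.4457, -0.3333, 0.08]] [ 0.46674172 -0.32377071  0.08      ]
```

Emit:
jog_arm --pt "-1.5 1.5 30 -1 100" --pt "0 0 35 0 100" --pt "0 0 35 0 100" --pt "0 0 25 0 100" --pt "0 0 11 0 100" --pt "0 0 0 0 30" --pt "0 0 0 0 30" --pt "0 0 0 0 30" --force 12

```text
time: 14.37
tool_pos: [0.4683, -0.3245, 0.0441]
eef_rot: [0.002, 0.682, 0.731, 0.0]
ft_force: [0.1, -0.5, 0.6]
width: 0.0776
```

Emit:
jog_arm --pt "0 0 0 0 30" --pt "0 0 0 0 30" --pt "0 0 0 0 30" --pt "0 0 0 0 30" --pt "0 0 0 0 30" --pt "0 0 0 0 30" --pt "0 0 0 0 30"

```text
time: 14.95
tool_pos: [0.4669, -0.3241, 0.042]
eef_rot: [0.0, 0.682, 0.731, -0.0]
ft_force: [-1.1, 0.3, 3.5]
width: 0.0437
```

Run:
```python
from h import *
print(pose()[0],pose()[2],state()['width'])
p=pose()[0]
plan([(p[0],p[1],.16,4),(.3912,-.0087,.16,7.05)],[4,10],30)
```

```text
[ 0.46686044 -0.32406628  0.04202699] 3.9302475752355117 0.043720942475665256
[[0.0, 0.0, -29.5, np.float64(-0.02), 30], [0.0, 0.0, -29.5, np.float64(-0.02), 30], [0.0, 0.0, -29.5, np.float64(-0.02), 30], [0.0, 0.0, -29.5, np.float64(-0.02), 30], [32.0, -5.3, -0.0, np.float64(-0.31), 30], [32.0, -5.2, -0.0, np.float64(-0.31), 30], [32.0, -5.0, -0.0, np.float64(-0.31), 30], [32.1, -4.8, -0.0, np.float64(-0.31), 30]]
[[32.1, -4.7, -0.0, np.float64(-0.31), 30], [32.1, -4.5, -0.0, np.float64(-0.31), 30], [32.1, -4.3, -0.0, np.float64(-0.31), 30], [32.2, -4.2, -0.0, np.float64(-0.31), 30], [32.2, -4.0, -0.0, np.float64(-0.31), 30], [32.2, -3.8, -0.0, np.float64(-0.31), 30]]
```

Emit:
jog_arm --pt "0 0 -18 0 30" --pt "0 0 -30 0 30" --pt "0 0 -35 0 30" --pt "0 0 -35 0 30" --pt "24 -5 0 -0.3 30" --pt "32 -5 0 -0.3 30" --pt "32 -5 0 -0.3 30" --pt "32 -5 0 -0.3 30" --force 15

```text
time: 15.62
tool_pos: [0.4367, -0.2045, 0.1592]
eef_rot: [-0.0, 0.675, 0.738, -0.0]
ft_force: [0.7, 0.0, -1.0]
width: 0.044
```

Emit:
jog_arm --pt "32 -4.5 0 -0.3 30" --pt "32 -4.5 0 -0.3 30" --pt "32 -4.5 0 -0.3 30" --pt "32 -4 0 -0.3 30" --pt "32 -4 0 -0.3 30" --pt "24 -4 0 -0.3 30" --pt "16 0 0 0 30" --pt "0 0 0 0 30"

```text
time: 16.28
tool_pos: [0.3906, -0.0069, 0.1592]
eef_rot: [-0.001, 0.662, 0.75, 0.0]
ft_force: [0.5, 0.3, -0.9]
width: 0.0438
```

Run:
```python
from h import *
print(pose()[0],pose()[2],state()['width'])
plan([(.3914,-.0092,.0531+.0658-.019,7.05)],[3],30)
```

```text
[ 0.39063069 -0.00688054  0.15919233] 7.095525566822459 0.043838687917017595
[[-0.8, 0.2, 19.8, np.float64(0.02), 30], [-0.8, 0.2, 19.8, np.float64(0.02), 30], [-0.8, 0.2, 19.8, np.float64(0.02), 30]]
```

Emit:
jog_arm --pt "-1.5 0.5 25 0 30" --pt "-1 0 20 0 30" --pt "0 0 10 0 30" --pt "0 0 4 0 30" --pt "0 0 0 0 30" --pt "0 0 0 0 30"

```text
time: 16.78
tool_pos: [0.3926, -0.0122, 0.1012]
eef_rot: [0.0, 0.663, 0.748, 0.0]
ft_force: [0.5, -0.4, -1.8]
width: 0.0439
```

Emit:
jog_arm --pt "-1 0 3 0 30" --pt "0 0 2 0 30" --pt "-4 0 0.5 0 30" --pt "-4 0 1 0 30" --pt "-4 0 1.5 0 30" --pt "-4 0 2 0 30" --pt "-4 0 2.5 0 30" --pt "-4 0 2.5 0 30" --force 8

```text
time: 17.45
tool_pos: [0.3955, -0.0373, 0.0855]
eef_rot: [0.0, 0.663, 0.748, -0.0]
ft_force: [0.6, 1.5, 1.0]
width: 0.0437
```

Run:
```python
from h import *
F=np.array([.3917,-.0156,.0531]);p=pose()[0]+[0,0,.019]-F
print(pose()[0],pose()[2],state()['width'],'f',p[:2]@[-.1228,.9924],'z',p[2],state()['ft_force'])
S=snapshot('scene');cv2.imwrite('pics/s11.png',cv2.resize(S['frame'][60:230,150:320],None,fx=3.5,fy=3.5,interpolation=cv2.INTER_CUBIC))
```

```text
[ 0.39547346 -0.03732528  0.08551641] 6.918340188785205 0.04372747586811127 f -0.02202354543614318 z 0.051416406737602276 [0.55372907 1.52267212 1.01095029]
```

View pics/s11.png

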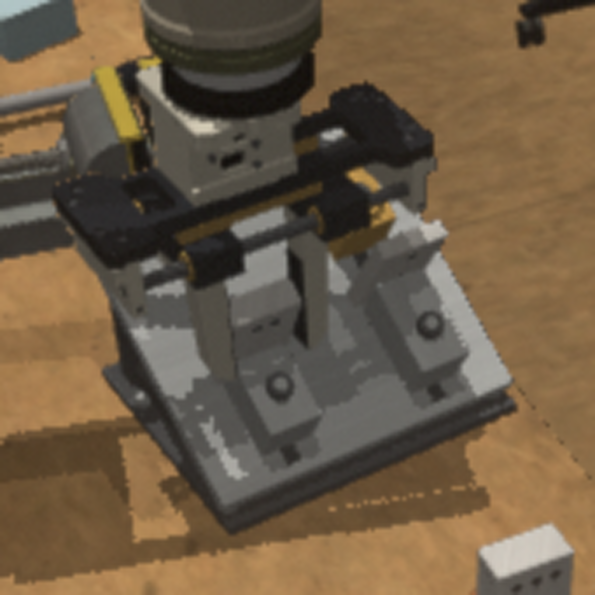

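Emit:
jog_arm --pt "0 0 1 0 30" --pt "0 0 0 0 60" --pt "0 0 0 0 60" --pt "0 0 0 0 60" --pt "0 0 0 0 60"

```text
time: 17.92
tool_pos: [0.395, -0.0364, 0.0844]
eef_rot: [-0.0, 0.663, 0.749, -0.0]
ft_force: [1.1, 0.7, 0.1]
width: 0.0556
```

Run:
```python
from h import *
F=np.array([.3917,-.0156,.0531]);p=pose()[0]+[0,0,.019]-F
print(pose()[0],pose()[2],state()['width'],'f',p[:2]@[-.1228,.9924],'z',p[2],state()['ft_force'])
S=snapshot('scene');cv2.imwrite('pics/s12.png',cv2.resize(S['frame'][60:230,150:320],None,fx=3.5,fy=3.5,interpolation=cv2.INTER_CUBIC))
S=snapshot('wrist');cv2.imwrite('pics/w12.png',cv2.resize(S['frame'],None,fx=1.4,fy=1.4,interpolation=cv2.INTER_CUBIC))
```

```text
[ 0.39501164 -0.03643912  0.08437084] 6.945026817601896 0.055583202228783754 f -0.02108741222287943 z 0.05027083523841976 [1.12230829 0.73774684 0.11693364]
```

View pics/s12.png

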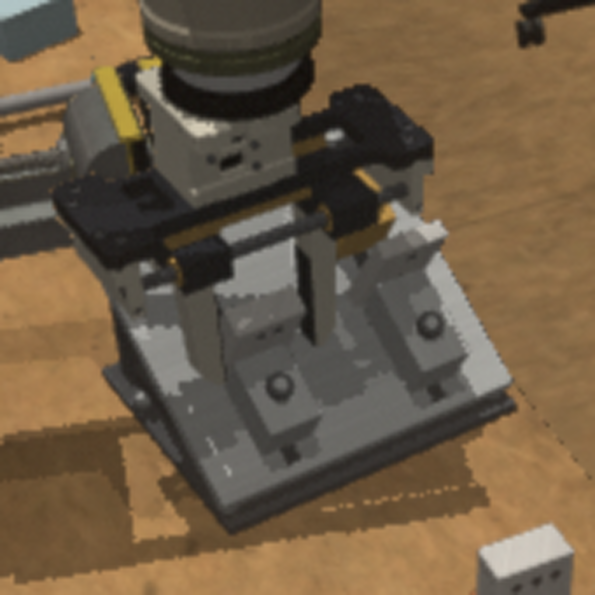

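View pics/w12.png

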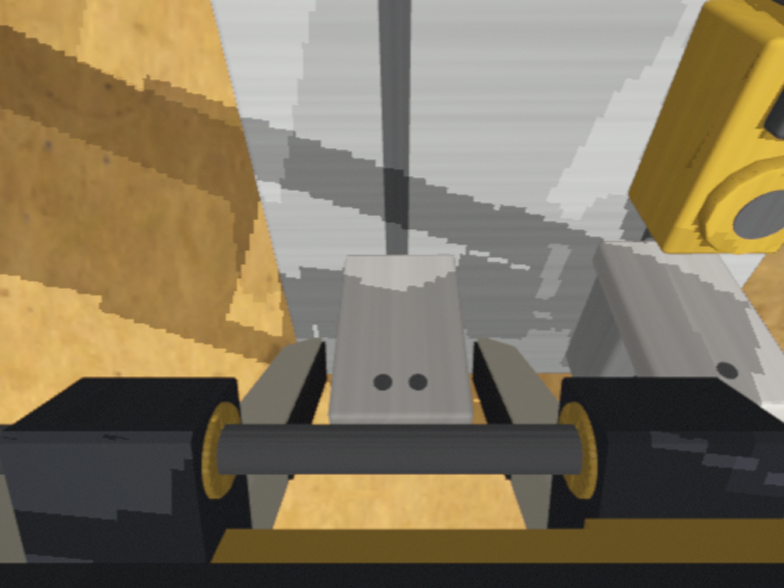

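Emit:
jog_arm --pt "4 0 -3.6 0 60" --pt "4.5 0 -3.6 0 60" --pt "0 0 0 0 60" --pt "0 0 0 0 60" --pt "0 0 0 0 30" --pt "0 0 0 0 30" --pt "0 0 0 0 30" --pt "0 0 0 0 30" --force 35

```text
time: 18.68
tool_pos: [0.3942, -0.0282, 0.0918]
eef_rot: [-0.0, 0.663, 0.749, -0.0]
ft_force: [-0.3, 0.1, 0.5]
width: 0.0437
```

Emit:
jog_arm --pt "0 0 0 0 30" --pt "0 0 0 0 30"

```text
time: 18.85
tool_pos: [0.3942, -0.0282, 0.0918]
eef_rot: [-0.0, 0.663, 0.749, -0.0]
ft_force: [-0.2, -0.3, 0.5]
width: 0.0437
```

Run:
```python
from h import *
F=np.array([.3917,-.0156,.0531]);p=pose()[0]+[0,0,.019]-F
print(pose()[0],pose()[2],state()['width'],'f',p[:2]@[-.1228,.9924],'z',p[2],state()['ft_force'])
S=snapshot('wrist');cv2.imwrite('pics/w13.png',cv2.resize(S['frame'],None,fx=1.4,fy=1.4,interpolation=cv2.INTER_CUBIC))
```

```text
[ 0.39422844 -0.02824058  0.09177195] 6.92501401228618 0.043741832976426774 f -0.012855004095262187 z 0.057671946275266985 [-0.19239201 -0.26547874  0.49058348]
```

View pics/w13.png

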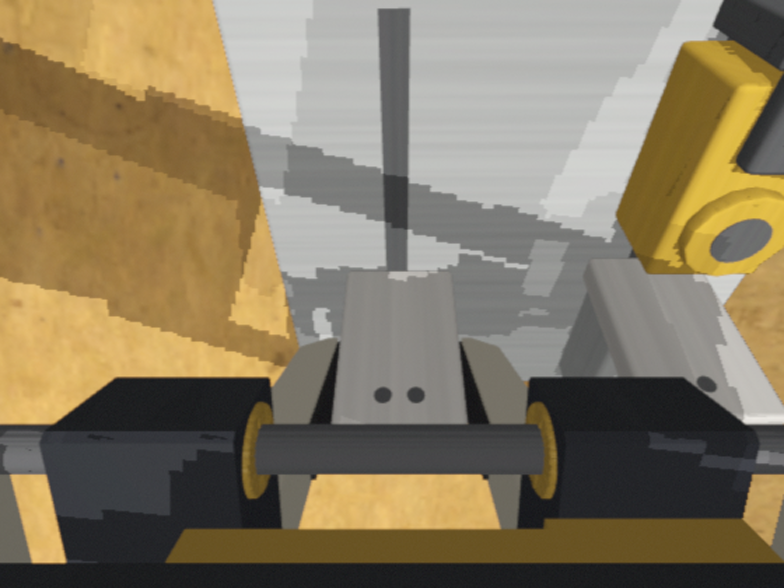

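Emit:
jog_arm --pt "-2.5 0 -4.3 0 30" --pt "-5 0 -8.7 0 30" --pt "-8 0 -14 0 30" --pt "-10 0 -17.3 0 30" --pt "-10 0 -17.3 0 30" --pt "-7 0 -12 0 30" --pt "0 0 0 0 30"

```text
time: 19.48
tool_pos: [0.4013, -0.0723, 0.1689]
eef_rot: [0.003, 0.664, 0.748, 0.001]
ft_force: [-0.4, 1.2, -1.3]
width: 0.0437
```

Emit:
jog_arm --pt "3 14 -2 0 30" --pt "6 26 -3 0 30" --pt "6 30 -3.5 0 30" --pt "5 20 -3 0 30" --pt "2.5 9 -1.5 0 30" --pt "0 0 0 0 30" --pt "0 0 0 0 30"

```text
time: 20.07
tool_pos: [0.4941, -0.0359, 0.1775]
eef_rot: [-0.001, 0.663, 0.749, -0.001]
ft_force: [-0.5, -0.1, -1.2]
width: 0.0443
```

```bash
cat >> h.py <<'E'
def rel(G=(.3942,-.0282,.0918)):
    P,_,a=pose();d=(P-np.array(G))*1e3;f=d[:2]@[-.1228,.9924];u=d[:2]@[.9924,.1228];z=d[2]
    print('u %.1f s %.1f n %.1f ang %.2f'%(u,f*.866+z*.5,-f*.5+z*.866,a),'w',round(state()['width'],4),np.round(state()['ft_force'],1))
E
python3 - <<'E'
from h import *
rel()
S=snapshot('scene');cv2.imwrite('pics/s14.png',cv2.resize(S['frame'][60:230,150:320],None,fx=3.5,fy=3.5,interpolation=cv2.INTER_CUBIC))
S=snapshot('wrist');cv2.imwrite('pics/w14.png',cv2.resize(S['frame'],None,fx=1.4,fy=1.4,interpolation=cv2.INTER_CUBIC))
E
```

```text
u 98.2 s 25.6 n 84.2 ang 6.97 w 0.0443 [-0.5 -0.1 -1.2]
```

View pics/s14.png

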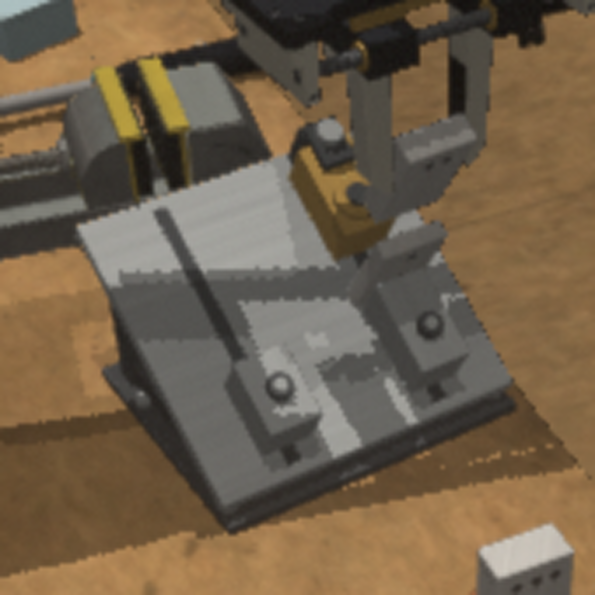

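View pics/w14.png

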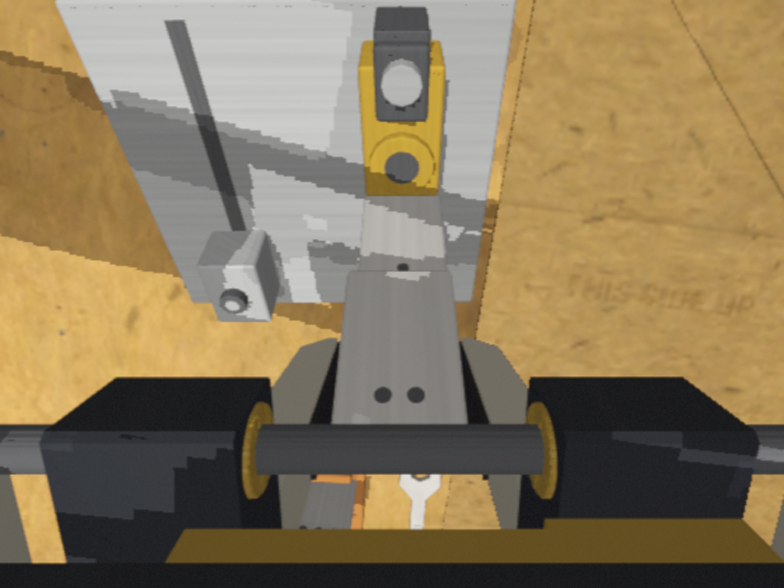

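Emit:
jog_arm --pt "3 0 5.2 0 30" --pt "4 0 6.9 0 30" --pt "4 0 6.9 0 30" --pt "3 0 5.2 0 30" --pt "3 0 5.2 0 30" --pt "3 0 5.2 0 30" --pt "0 0 0 0 30"

```text
time: 20.75
tool_pos: [0.4916, -0.0155, 0.1423]
eef_rot: [-0.001, 0.663, 0.749, -0.001]
ft_force: [0.5, 0.4, -1.6]
width: 0.0436
```

Run:
```python
from h import *
rel()
S=snapshot('wrist');rel();cv2.imwrite('pics/w15.png',cv2.resize(S['frame'],None,fx=1.4,fy=1.4,interpolation=cv2.INTER_CUBIC))
S=snapshot('scene');rel();cv2.imwrite('pics/s15.png',cv2.resize(S['frame'][80:200,210:330],None,fx=5,fy=5,interpolation=cv2.INTER_CUBIC))
```

```text
u 98.2 s 25.8 n 43.4 ang 6.96 w 0.0436 [ 0.5  0.4 -1.6]
u 98.5 s 25.8 n 44.1 ang 6.97 w 0.0434 [ 0.2  0.6 -1.1]
u 98.9 s 25.9 n 44.8 ang 6.96 w 0.0436 [-0.7 -0.6 -2.2]
```

View pics/s15.png

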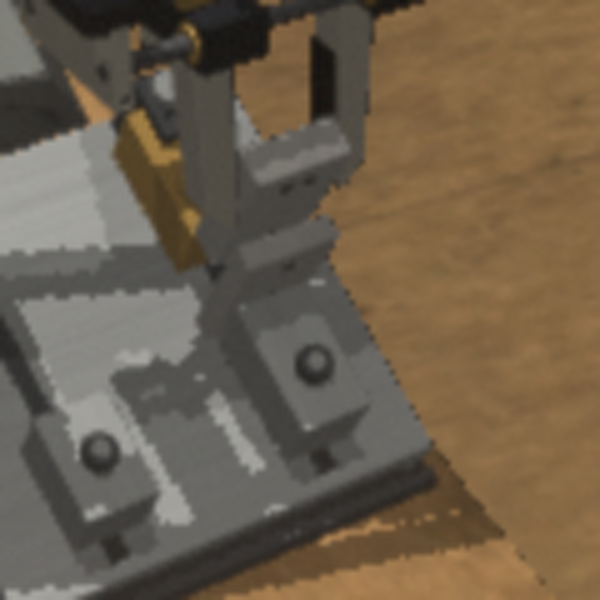

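View pics/w15.png

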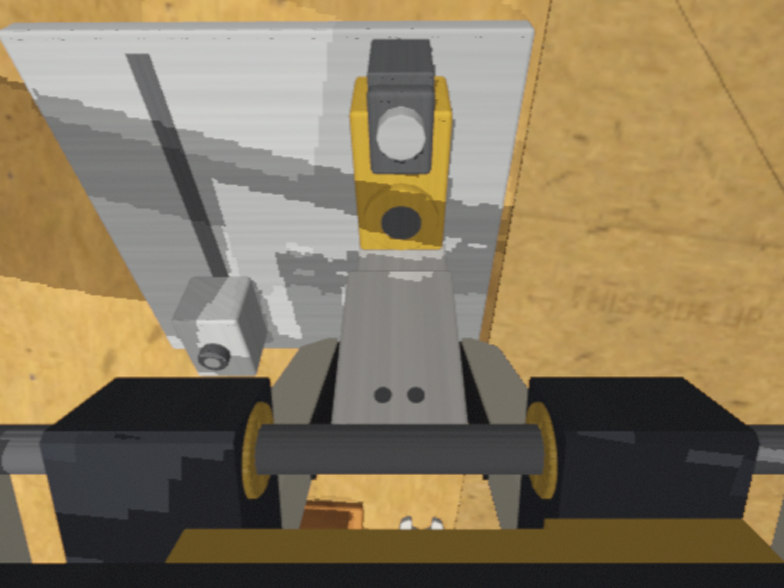

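Emit:
jog_arm --pt "2 0 3.5 0 30" --pt "2 0 3.5 0 30" --pt "2 0 3.5 0 30" --pt "2 0 3.5 0 30" --pt "0 0 0 0 30" --force 20

```text
time: 21.27
tool_pos: [0.4909, -0.0079, 0.1288]
eef_rot: [-0.001, 0.663, 0.749, -0.0]
ft_force: [-0.6, 0.5, -1.3]
width: 0.0441
```

Run:
```python
from h import *
rel()
S=snapshot('wrist');rel();cv2.imwrite('pics/w16.png',cv2.resize(S['frame'][100:320,180:400],None,fx=2.7,fy=2.7,interpolation=cv2.INTER_CUBIC))
```

```text
u 98.5 s 25.7 n 27.9 ang 6.95 w 0.0441 [-0.6  0.5 -1.3]
u 98.7 s 25.7 n 28.3 ang 6.95 w 0.0438 [-0.3 -0.1 -2. ]
```

View pics/w16.png

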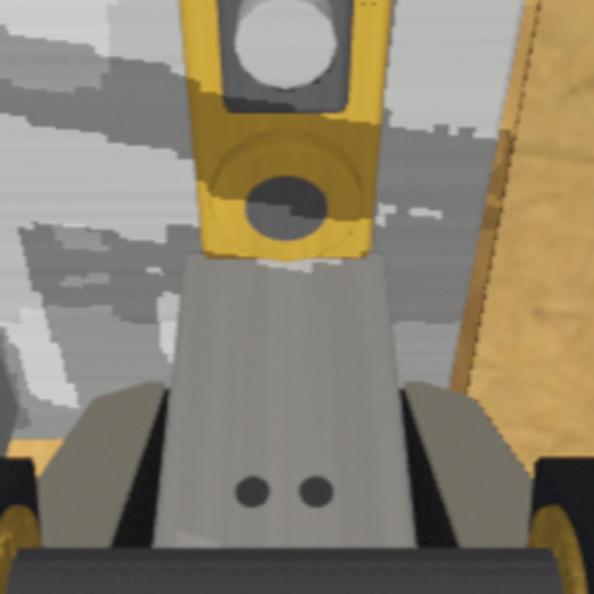

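Emit:
jog_arm --pt "2 0 3.5 0 30" --pt "2 0 3.5 0 30" --pt "2 0 3.5 0 30" --pt "2 0 3.5 0 30" --pt "2 0 3.5 0 30" --pt "1.5 0 2.6 0 30" --pt "0 0 0 0 30" --force 15

```text
time: 21.9
tool_pos: [0.4896, 0.0035, 0.1089]
eef_rot: [-0.001, 0.663, 0.749, -0.0]
ft_force: [-0.2, 1.0, -1.8]
width: 0.044
```

Run:
```python
from h import *
rel()
S=snapshot('wrist');rel();cv2.imwrite('pics/w17.png',cv2.resize(S['frame'][100:320,180:400],None,fx=2.7,fy=2.7,interpolation=cv2.INTER_CUBIC))
```

```text
u 98.6 s 25.6 n 4.9 ang 6.95 w 0.044 [-0.2  1.  -1.8]
u 98.8 s 25.7 n 5.4 ang 6.95 w 0.0441 [ 0.6 -0.1 -1.2]
```

View pics/w17.png

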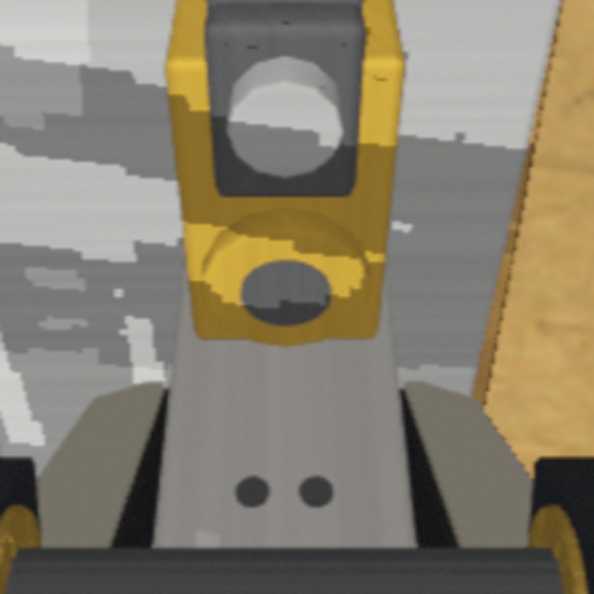

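Emit:
jog_arm --pt "1 0 1.7 0 30" --pt "0.8 0 1.4 0 30" --pt "0.7 0 1.2 0 30" --pt "0 0 0 0 30" --pt "0 0 0 0 70" --pt "0 0 0 0 70" --pt "0 0 0 0 70" --pt "0 0 0 0 70" --force 8

```text
time: 22.62
tool_pos: [0.4901, 0.0055, 0.1057]
eef_rot: [0.0, 0.663, 0.749, 0.0]
ft_force: [-0.5, 0.1, 0.6]
width: 0.0637
```

Emit:
jog_arm --pt "0 0 0 0 90" --pt "0 0 0 0 90" --pt "0 0 -10 0 90" --pt "0 0 -25 0 90" --pt "0 0 -35 0 90" --pt "0 0 -35 0 90" --pt "0 0 -20 0 90"

```text
time: 23.2
tool_pos: [0.4911, 0.0055, 0.2356]
eef_rot: [0.002, 0.663, 0.749, 0.001]
ft_force: [0.7, -1.3, 1.4]
width: 0.0836
```

Emit:
jog_arm --pt "-40 0 -5 0 90" --pt "-40 0 0 0 90" --pt "-40 0 0 0 90" --pt "-40 0 0 0 90" --pt "-40 0 0 0 90" --pt "0 0 0 0 90"

```text
time: 23.7
tool_pos: [0.5137, -0.1994, 0.236]
eef_rot: [0.001, 0.665, 0.747, -0.001]
ft_force: [0.4, -0.1, 0.2]
width: 0.0838
```

Run:
```python
from h import *
print(pose()[0])
W=snapshot('wrist');cv2.imwrite('pics/w18.png',cv2.resize(W['frame'],None,fx=1.4,fy=1.4,interpolation=cv2.INTER_CUBIC))
S=snapshot('scene');cv2.imwrite('pics/s18.png',cv2.resize(S['frame'][80:200,190:310],None,fx=5,fy=5,interpolation=cv2.INTER_CUBIC))
T=snapshot('top');cv2.imwrite('pics/t18.png',cv2.resize(T['frame'][140:260,135:255],None,fx=5,fy=5,interpolation=cv2.INTER_CUBIC))
```

```text
[ 0.51371712 -0.19936211  0.23595466]
```

View pics/s18.png

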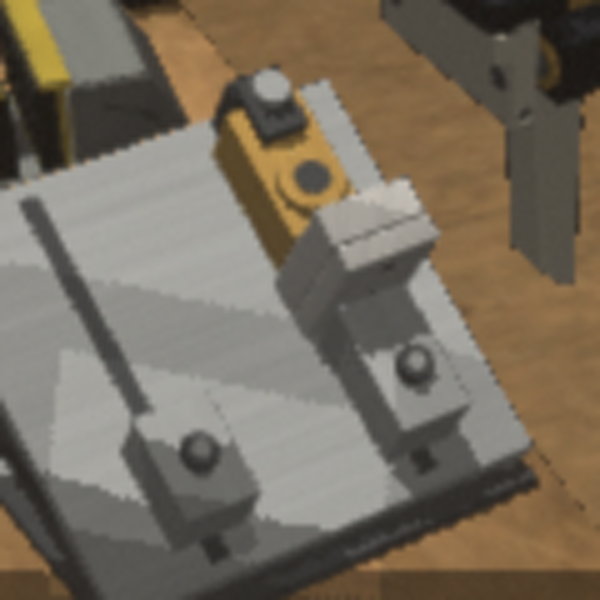

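View pics/t18.png

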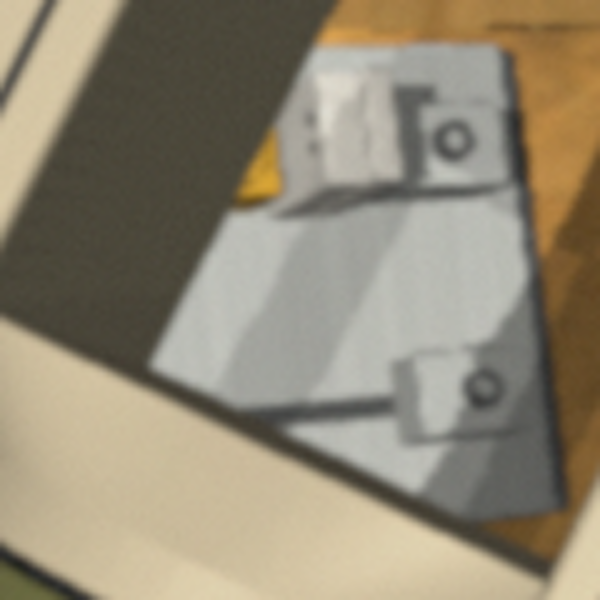

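View pics/w18.png

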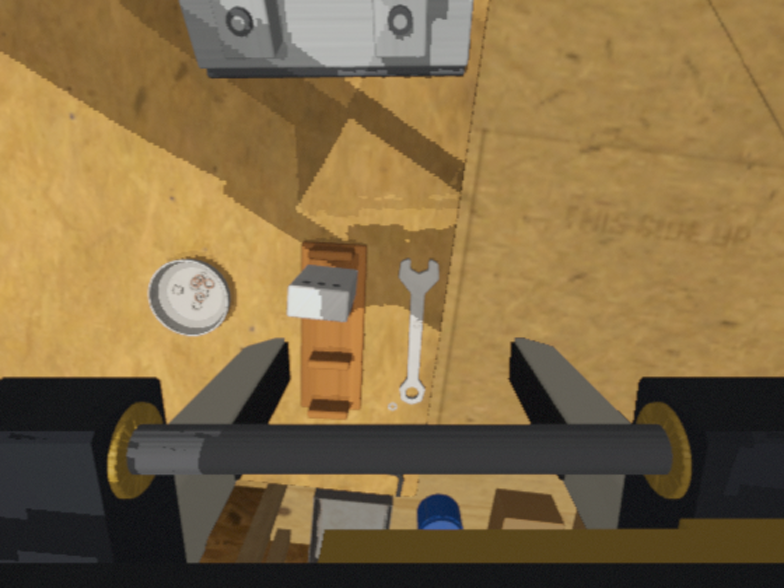

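```bash
cat > chk.py <<'E'
from h import *
import pickle
v=pickle.load(open('fit.pkl','rb'))
x,y,yaw,zo,s0,cc,gp=v[:7];c30,s30=np.cos(np.pi/6),.5
a=np.array([np.cos(yaw),np.sin(yaw),0]);f=np.array([-np.sin(yaw),np.cos(yaw),0])
def B(u,s,n): return np.array([x,y,0])+a*u+f*(-.08227+s*c30-n*s30)+np.array([0,0,.022+zo+s*s30+n*c30])
S=snapshot('scene');im=cv2.resize(S['frame'][80:200,190:310],None,fx=5,fy=5,interpolation=cv2.INTER_CUBIC)
off=v[13:16]
for lo,hi,col in((0,.012,(0,0,255)),(.012,.030,(0,255,0))):
    for n in(0,.072):
        P=np.array([B(cc+.05+u,s0+.06+s,n)+off for u,s in((-.022,lo),(.022,lo),(.022,hi),(-.022,hi))])
        q=((proj(S,P)-[190,80])*5+2.5).astype(int);
        cv2.polylines(im,[q.reshape(-1,1,2)],True,col,1)
cv2.imwrite('pics/chk.png',im)
for t in['packer_12_mid','packer_18_mid']:print(t,[(round(d['confidence'],2),np.round(d['position'])) for d in landmark_of(S,t)])
for s in (.006,.021): print(proj(S,B(cc+.05,s0+.06+s,.036)+off))
E
python3 chk.py
```

```text
packer_12_mid [(0.6, array([265., 137.]))]
packer_18_mid [(0.58, array([256., 128.]))]
[[263.01512432 135.50410209]]
[[259.60453919 129.38694207]]
```

View pics/chk.png

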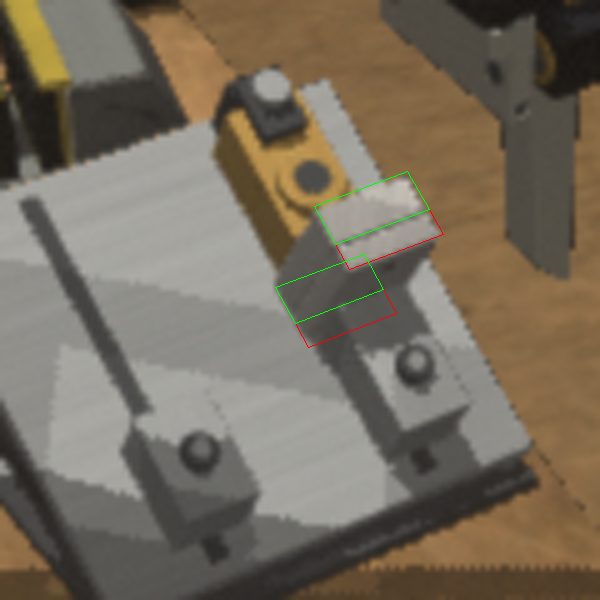

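The overlay shows both plates fully down, upright and squared up: the predicted top and foot outlines match the picture within about 1–2 px. Handing in.

```bash
python3 -c "
from bench import *
print(hand_in(), state()['time'])"
```

```text
the job is handed in; nothing more can be done
the job is handed in; nothing more can be done
```

I packed the gap with the 12 mm and 18 mm plates and handed the job in at about 24 s of the 54 s allowed. No verdict is reported.

- **Choice of plates:** A fit of the plate and stop model to the three cameras put the long stop in the block's lane. The gap there is nominally 33.5 mm (my fit gave 35.5 mm), and 12+18 mm is the listed pair for the long stop.
- **How they were placed:** The arm could not tilt the tool. I stood each plate against the spare stop to turn it to 30° in a light grip, gripped it again and carried it across. The 12 mm plate went in first, against the stop. The 18 mm plate went in on its uphill side, next to the block.
- **Last checks:** In the final scene picture the two plates stand side by side. Their tops are level and their outlines match the predicted seated, upright, centred pose within about 1–2 pixels. The force readings I saw during insertion stayed near the sensor noise, under about 3 N. The spanner and dish show no visible shift, and nothing went near the hex key. The gripper is well clear.
- **What disagreed:** The fitted gap came out 2 mm longer than the given value. The networks' positions for the two plate centres were 2–4 pixels from the model. I put both down to calibration and network error.

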